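# Dock a sample carrier on the reader's sprung stage and set its timer

## Task

Stand the purple sample carrier in the tray of the reader's raised, sprung stage and let go of it; then push down on the carrier's top, without crushing it, and hold it down until the slow amber bolt has slid all the way back over the carrier's foot and keeps it down by itself. After that, turn the timer's stiff dial clockwise until its red end points at the green mark, bearing down on the free-standing timer so that it stays where it is and does not spin along. Leave the grey carrier where it is.

Things in the scene. Friction and masses are not known exactly. Their poses are not given: they have to be found in the camera images.
- carrier_center (a point): Centre (25 mm above its underside) of the carrier to load: closed purple box 52 mm wide (x), 96 mm long (y), 50 mm high in all, white striped label on top, on a grey foot 8 mm thick, 52 mm wide, 124 mm long that sticks out 14 mm at each end (y). Loose, about 0.24 kg. Axes: x across the width, y along the length, z up; the same either way round. More than 100 N between it and the stage crushes it.
- reader: The fixed reader: a cream housing 250 mm long (y), origin under the middle of the stage, x away from its front, z up. Open well with walls ending 52 mm above the table; along its +x side a console 80 mm high, from x = 60 to 104 mm. Beyond the stage's -y end, from y = -73 to -120 mm, the black bolt block, up to 67 mm high.
- stage_top (a point): Middle of the upper face of the sprung aluminium stage (moves with it; 62 mm above the table when raised); x across, y along, z up. 6 mm lips near its corners (|y| 37 to 59 mm, none between) leave 3.5 mm each side of the carrier; low end lips at |y| 65.5 mm. The carrier belongs with its centre 25 mm above this point, length along y, either way round.
- grey_carrier_center (a point): Centre of a second carrier of the same size and shape, but grey: not to be used, leave it alone.
- stage (a joint): How far the stage is pushed down (m): 0 raised, 0.032 at its solid bottom stop, which feels hard. Its spring pushes up with about 9 N raised and 13 N at the bottom; while the bolt is being pushed aside 3 to 6 N more are felt at 20 mm/s (push near the middle and not faster, or the carrier tips on the bolt). Latched, it rests somewhere between 0.023 and 0.029, different each time.
- bolt (a joint): Amber spring bolt at the stage's -y end (m): 0 fully out, up to 0.013 pushed back. The carrier's foot, going down, pushes its sloping nose back 3 to 10 mm; at an unknown depth, 24 to 28 mm, the foot passes below it and the bolt creeps out at about 10 mm/s, so keep the carrier down, best at the bottom stop, about a second more. Caught when it reads 0 again (under 0.003) with the stage down.
- timer: Free-standing (loose) round white timer, 92 mm across, its dial's top 73 mm above the table, 0.21 kg, standing on a small rubber foot 68 mm across. Origin at the middle of its underside, on the dial's axis; z up. The green mark on its face lies 1.25 rad clockwise (seen from above) from its own +x axis.
- dial_grip (a point): Middle of the timer's dial grip, an upright black bar 50 mm long, 14 mm wide, 32 mm high, its middle 57 mm above the table on the dial's axis. It lies along this frame's x, the + end red (the pointer); pinch it across y. Turning it takes about 0.085 N m: unless it is pressed down with some 10 to 20 N (25 N is safe) meanwhile, the whole timer spins instead.
- dial (a joint): Dial angle relative to the timer, in rad: 0 with the red end along the timer's own +x, growing clockwise seen from above; starts between 0 and 0.25; on the green mark at 1.25; stays where it is left.
- timer_edge (a point): Point on the rim of the timer's case on its own +x side, 46 mm from the axis and 20 mm above the table: shows whether the timer has moved or spun.

How it is judged:
By the outcome, as a careful person would: the job done as asked, in the order asked, and still so for the second after the job is handed in, with the robot touching nothing.
It also fails if it takes over 58 s, if anything falls off the work surface, if the arm or the gripper's body presses on something with over 40 N, if the wrist force passes 120 N, or if a joint passes its speed limit or range.

## Robot

A 7-joint arm with a two-finger parallel gripper is mounted at the origin on the work surface. World frame = base frame: x ahead of the robot, y to its left, z up, the work surface at z = 0. Lengths are in mm, angles in rad, forces in N, time in s.
With the tool pointing down it reaches from about 400 to 875 mm from the base axis. Payload 4.4 kg.
Tool frame: the origin (TCP) lies at the very end of the fingers, on their centre line; the grasp point (between the pads) lies 19 mm behind it; y points along the fingers, x is the direction in which the jaws open and shut, and the axes are right-handed (so a half turn about y gives the same grasp; the last joint's range is limited). The gripper opens to 85 mm and grips with 20 to 120 N. Pads are 22 mm wide; open, the fingers measure 114 mm over their backs; the gripper's body (76 mm by 85 mm) begins 54 mm behind the grasp point. The pads swing forward as they close: fully open they stand 13 mm farther back than shut.
Start: joints at [1.238, 0.628, 0.038, 1.517, -0.027, 0.996, -0.02], TCP at [171.397, -627.009, 231.313] pointing down, gripper open.
Joint ranges: [-3.06, 3.06], [-0.37, 2.12], [-1.25, 1.32], [0.18, 2.47], [-1.1, 4.24], [0.23, 1.98], [-2.94, 2.94]. Speed limits (rad/s): [2.57, 2.57, 3.14, 3.14, 3.14, 3.14, 3.14].

## Interface

Orientations are given as [roll, pitch, yaw] about the fixed x, y, z axes, in that order (R = Rz(yaw) Ry(pitch) Rx(roll)).
In Python, from cell import ctrl, get_image, nets gives the robot as it stands. The module is installed in compiled form; this text tells all that it offers.
- The arm moves only by the tool step_arm, never from a script. Its argument "moves" is text: rows parted by semicolons, each of 7 numbers parted by spaces: the shift along the tool's x, y, z normalised to -1 to 1, where 1 is 0.05 m, then the turn, a rotation vector about the tool's x, y, z normalised to -1 to 1, where 1 is 0.12 rad, then the opening, from 0 (shut) to 1 (fully open). A call has 1 to 20 rows; each row shifts and turns the commanded pose from where the row before left it, along the tool's axes as they then stand; what a row does not reach is not made up. A row lasts 1/10 s, in which the tool goes at most 50 mm and 8.59 degrees, less where a joint would pass 70% of its speed; a pose out of reach is approached as far as the arm can. A call with a number of a shift or a turn outside -1 to 1 is refused whole. A call with a gripper value outside its range is refused whole. The fingers move at their own pace and stop on an object; the grip force is fixed at half the most. Time passes only in rows, so rows that do not move let the fingers close. It gives the time, the measured TCP pose, the force and the opening at its end, in the units of the state.
- ctrl.read_state(): the state, without advancing time (a new reading comes with each control period).
- get_image(name): name is "scene" or "top"; returns a dict with "color" (480x640x3 uint8, blue, green, red), "vertical_fov" (degrees; the focal length in pixels is half the picture's height over the tangent of half this angle, whatever the lens; pixels are square), "cx", "cy" (the principal point, pixels), "R" (3x3) and "t" (3): a world point X has camera coordinates R X + t. Camera axes: x right, y down, z forward; pixel columns grow to the right and rows downward; lengths in mm; the calibration is good to about 2 mm. A picture is of the moment at which its call begins. There is no depth.
- ctrl.finish_job(): hands the job in, once; it reports no verdict.
Trained networks look in a picture, given as the dict that the camera call returned (one of the last four; its "shot" number tells which), for a name from the list of things; names that differ only in an ending like _2 or _b are one class to them, and where a whole thing is asked for, a point or a joint stands for the part that bears it (a point fixed in the world has none). Each returns a list of dicts, best first, with "conf" (0 to 1); they miss things now and then, are a little off and sometimes report something else, mostly with a low value. They report only what shows in the picture. A call takes as long as a camera call.
- nets.find_in(picture, target): "position" ([x, y, z] in mm, in world coordinates, good to about 4 mm: the middle of the surface that is visible of it).
- nets.cut_out(picture, target): "pixels" (480x640 bool, what is visible of it).
- nets.place_of(picture, target): "position" ([x, y, z] in mm, in world coordinates, good to about 4 mm: a listed point, or the origin of a listed thing).
The state is a dict: "clock": time; "qpos": joint angles; "qd": joint speeds; "tau": joint torques, N m; "eef_pos": TCP position; "tool_rot": TCP orientation; "force": force on the tool from outside, world axes, zero at the start; "torque": the same for the moment, N m; "width": finger opening in mm.
Only numpy, scipy, OpenCV 4.12 (cv2) and the standard library are available. Lean on these libraries where they do the work, as an engineer would, in place of code of your own. Each camera call takes 0.05 s, during which the arm holds its last target.

## Working session

There is one attempt and no reset: what is moved stays moved. The work goes in short steps, Python scripts to look and compute and a tool call to move; the robot and the scene stay as the last step left them, time stands still between calls to the robot, and variables do not carry over. Pictures are saved under pics/ and viewed, and the job is handed in when it is done.

Besides the shell and the picture viewer there is one more tool, called as name(argument=value, ...), one argument or row to a line, values as JSON. step_arm: Moves the arm, as the interface text tells. Scaled input: -1 to 1 covers 0.05 m each way for a shift and 0.12 rad each way for a turn. Its arguments: {"type":"object","properties":{"moves":{"type":"string"}},"required":["moves"]}

```bash
mkdir -p pics; ls
cat > h.py <<'E'
import numpy as np, cv2
from cell import ctrl,get_image,nets
from scipy.spatial.transform import Rotation as Ro
def save(p,n): cv2.imwrite('pics/'+n+'.png',p['color'])
def f(p): return 240/np.tan(np.radians(p['vertical_fov'])/2)
def proj(p,X):
    c=np.asarray(p['R'])@np.asarray(X,float)+np.asarray(p['t']).ravel(); return f(p)*c[0]/c[2]+p['cx'],f(p)*c[1]/c[2]+p['cy']
def unproj(p,u,v,z):
    R=np.asarray(p['R']);t=np.asarray(p['t']).ravel()
    o=-R.T@t; d=R.T@np.array([(u-p['cx'])/f(p),(v-p['cy'])/f(p),1]); return o+d*(z-o[2])/d[2]
E
python3 - <<'E'
from h import *
for n in ('scene','top'):
    p=get_image(n); save(p,n+'0'); print(n,p['vertical_fov'],p['cx'],p['cy'],(-np.array(p['R']).T@np.array(p['t']).ravel()).round())
    for k in ['carrier_center','reader','stage_top','grey_carrier_center','timer','dial_grip','timer_edge']:
        print(k,[(np.round(r['position'],1),round(r['conf'],2)) for r in nets.place_of(p,k)][:2])
s=ctrl.read_state(); print(s)
E
```

```text
pics
scene 57.07267667208488 318.0441552242841 239.48471215799836 [874. 323. 732.]
carrier_center [(array([507.2, 334.6,  29.2]), 0.75), (array([591.5, 162.8,   1.2]), 0.33)]
reader [(array([ 526.1, -133. ,   -1. ]), 0.8)]
stage_top [(array([ 530.9, -132.7,   63.2]), 0.7)]
grey_carrier_center [(array([447.2, 168.5,  22. ]), 0.83)]
timer [(array([593.8, 165.1,   2.9]), 0.97)]
dial_grip [(array([594.3, 162. ,  53.5]), 0.82)]
timer_edge [(array([641.1, 153. ,  22.9]), 0.92)]
top 44.65534601364543 323.57467491474034 233.31178875637843 [ 469.   64. 1143.]
carrier_center [(array([508.5, 331.4,  26. ]), 0.92)]
reader [(array([ 526.5, -131.3,   -2.5]), 0.79), (array([450.5, 168.2,  26.2]), 0.74)]
stage_top [(array([ 529.4, -133.4,   60.5]), 0.72), (array([509. , 332.9,  21.4]), 0.31)]
grey_carrier_center [(array([450.2, 172.2,  28.3]), 0.89)]
timer [(array([ 5.953e+02,  1.613e+02, -1.000e-01]), 0.78)]
dial_grip [(array([592.6, 160. ,  55.9]), 0.57)]
timer_edge [(array([634.3, 150.7,  18.7]), 0.95)]
{'clock': 0.8, 'qpos': array([ 1.2381939 ,  0.62833812,  0.03850565,  1.51738226, -0.02699487,
        0.99629412, -0.01997938]), 'qd': array([ 9.76039198e-07, -1.91126808e-04,  9.41389410e-05, -2.22518521e-04,
        3.22138142e-04,  1.11145997e-03, -8.65066998e-04]), 'tau': array([ 9.62459781e-04, -5.63199949e+01,  1.22552164e+00, -1.93771666e+01,
        1.07752360e-02,  1.56547878e-03, -5.78831788e-06]), 'eef_pos': array([ 171.40235319, -627.0271863 ,  231.35935558]), 'tool_rot': array([-1.57076261e+00, -9.58515164e-05, -1.30399967e+00]), 'force': array([ 0.58488026, -0.34131551,  0.69751486]), 'torque': array([ 0.0152678 , -0.00573086, -0.02544581]), 'width': 85.42165063187112}
```

View images.

View pics/scene0.png

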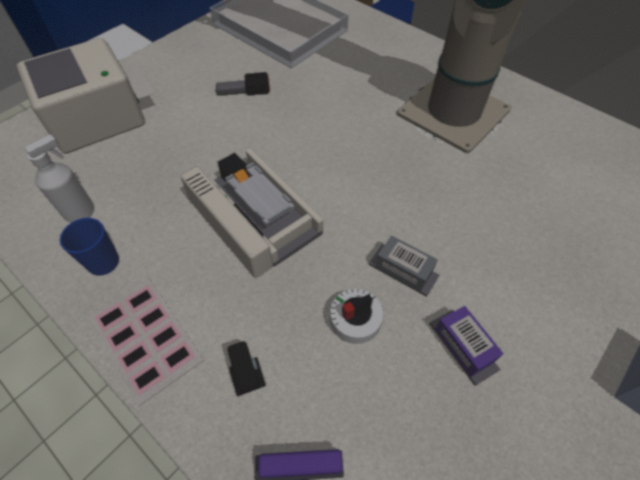

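View pics/top0.png

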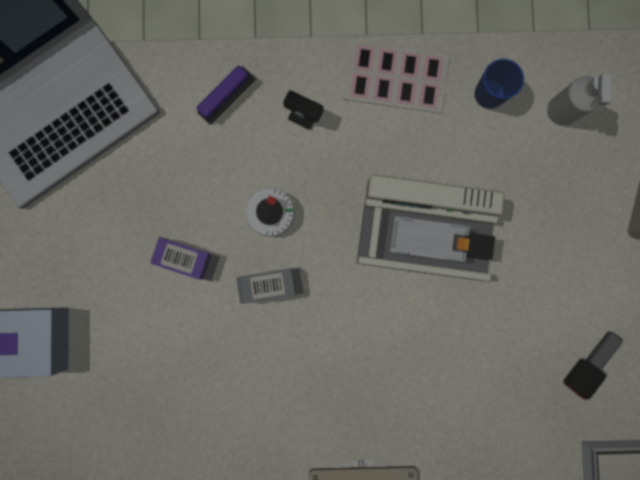

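Run:
```python
from h import *
p=get_image('top'); q=get_image('scene')
def crop(p,u,v,r,n,s): cv2.imwrite('pics/'+n+'.png',cv2.resize(p['color'][v-r:v+r,u-r:u+r],None,fx=s,fy=s,interpolation=cv2.INTER_CUBIC))
a=[cv2.resize(p['color'][v-r:v+r,u-r:u+r],(390,390),interpolation=cv2.INTER_CUBIC) for u,v,r in((182,258,45),(270,212,30),(432,228,80))]
cv2.imwrite('pics/crops_t.png',np.hstack(a[:2]));cv2.imwrite('pics/crop_r.png',a[2])
a=[cv2.resize(q['color'][v-r:v+r,u-r:u+r],(390,390),interpolation=cv2.INTER_CUBIC) for u,v,r in((470,340,45),(356,314,32))]
cv2.imwrite('pics/crops_s.png',np.hstack(a))
for k in ['carrier_center','reader','stage_top','dial_grip','grey_carrier_center','timer']:
  for im in (p,q):
    r=nets.cut_out(im,k)
    if r:
        m=r[0]['pixels'].astype(np.uint8); c=max(cv2.findContours(m,0,1)[0],key=cv2.contourArea); b=cv2.minAreaRect(c); print(k,im is p,round(r[0]['conf'],2),m.sum(),b,cv2.boxPoints(b).round(1).tolist())
```

```text
carrier_center True 0.65 1847 ((184.30001831054688, 259.6000061035156), (64.19422912597656, 29.409177780151367), 18.434947967529297) [[149.1999969482422, 263.3999938964844], [158.5, 235.5], [219.39999389648438, 255.8000030517578], [210.10000610351562, 283.70001220703125]]
carrier_center False 0.91 3131 ((469.5268859863281, 342.43939208984375), (80.6046371459961, 43.81365966796875), 53.69550704956055) [[428.0, 322.8999938964844], [463.29998779296875, 297.0], [511.0, 361.8999938964844], [475.70001220703125, 387.8999938964844]]
reader True 0.82 11445 ((430.05072021484375, 227.46145629882812), (138.13072204589844, 91.96705627441406), 7.765166282653809) [[355.3999938964844, 263.70001220703125], [367.79998779296875, 172.60000610351562], [504.70001220703125, 191.1999969482422], [492.29998779296875, 282.3999938964844]]
reader False 0.74 9392 ((251.44650268554688, 204.12399291992188), (135.7918701171875, 89.81668853759766), 49.89909744262695) [[173.39999389648438, 181.10000610351562], [242.10000610351562, 123.30000305175781], [329.5, 227.10000610351562], [260.79998779296875, 285.0]]
stage_top
[... 789 characters left out ...]
01965332031) [[234.6999969482422, 276.5], [299.20001220703125, 265.1000061035156], [304.20001220703125, 293.5], [239.6999969482422, 304.8999938964844]]
grey_carrier_center False 0.9 2406 ((406.8013916015625, 263.8157653808594), (68.16960906982422, 39.12303924560547), 28.810794830322266) [[367.5, 264.5], [386.3999938964844, 230.1999969482422], [446.1000061035156, 263.1000061035156], [427.20001220703125, 297.3999938964844]]
timer True 0.78 1865 ((269.75, 212.25), (48.08325958251953, 47.37614822387695), 45.0) [[236.0, 212.0], [269.5, 178.5], [303.5, 212.5], [270.0, 246.0]]
timer False 0.81 2404 ((356.5, 316.0), (54.0, 53.0), 90.0) [[330.0, 289.0], [383.0, 289.0], [383.0, 343.0], [330.0, 343.0]]
```

View pics/crops_t.png

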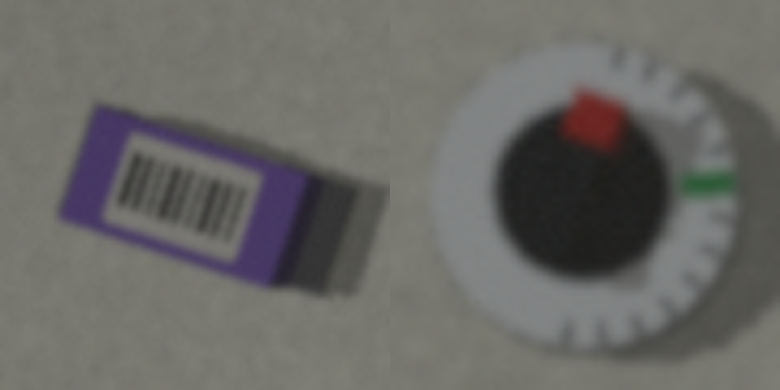

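View pics/crop_r.png

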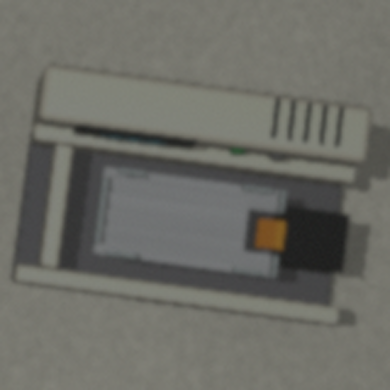

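View pics/crops_s.png

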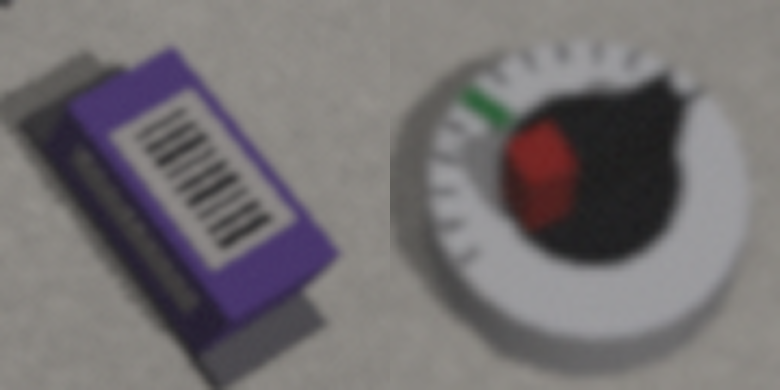

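```bash
cat >> h.py <<'E'
def rep(name,pts,lab=''):
    pts=np.array(pts); print(name,pts[:,:2].round(1).tolist(),'mean',pts.mean(0).round(1)[:2])
def ang(a,b): return round(float(np.arctan2(b[1]-a[1],b[0]-a[0])),3)
E
python3 - <<'E'
from h import *
p=get_image('top'); q=get_image('scene')
T=lambda c,off,s:[(off[0]+x/s,off[1]+y/s) for x,y in c]
up=lambda im,pts,z:[unproj(im,u-.5,v-.5,z) for u,v in pts]
c=up(p,T([(97,105),(310,172),(275,286),(60,218)],(137,213),390/90),50);rep('car top',c);print(ang(c[1],c[0]),ang(c[2],c[3]),[np.linalg.norm(c[i]-c[i-1]).round(1) for i in range(4)])
c=up(q,T([(172,47),(340,253),(228,322),(70,103)],(425,295),390/90),50);rep('car scn',c);print(ang(c[0],c[1]),ang(c[3],c[2]),[np.linalg.norm(c[i]-c[i-1]).round(1) for i in range(4)])
c=up(p,T([(45,68),(370,110),(366,160),(38,122)],(352,148),390/160),80);rep('console',c);print(ang(c[1],c[0]),ang(c[2],c[3]))
c=up(p,T([(20,267),(337,310),(335,323),(15,281)],(352,148),390/160),52);rep('wall',c);print(ang(c[1],c[0]),ang(c[2],c[3]))
c=up(p,T([(105,167),(285,190),(276,277),(96,252)],(352,148),390/160),62);rep('stage',c);print(ang(c[1],c[0]),ang(c[2],c[3]))
ax=up(p,T([(193,195)],(240,182),6.5),41)[0]
g=up(p,T([(318,184)],(240,182),6.5),40)[0]
r=up(p,T([(203,120)],(240,182),6.5),73)[0]
print('disc c',ax,'green',g,'red top centre',r)
g2=up(q,T([(97,107)],(324,282),390/64),40)[0]
r2=up(q,T([(155,150)],(324,282),390/64),73)[0]
print(g2,r2)
for im in(p,q):
    for k in ['carrier_center','stage_top','timer','dial_grip','timer_edge','reader']:
        print(k,[(np.round(r['position'],1),round(r['conf'],2)) for r in nets.place_of(im,k)][:1])
E
```

```text
car top [[547.1, 370.7], [515.8, 278.9], [467.1, 294.5], [498.6, 386.9]] mean [507.1 332.8]
1.242 1.242 [np.float64(51.1), np.float64(97.0), np.float64(51.2), np.float64(97.6)]
car scn [[468.3, 297.7], [499.3, 387.2], [549.0, 369.4], [514.7, 280.7]] mean [507.8 333.8]
1.237 1.202 [np.float64(49.5), np.float64(94.7), np.float64(52.8), np.float64(95.1)]
console [[648.2, -25.9], [610.3, -269.3], [572.6, -264.5], [607.4, -19.4]] mean [ 609.6 -144.8]
1.416 1.43
wall [[499.6, -4.4], [460.8, -245.7], [450.9, -243.7], [489.0, -0.3]] mean [ 475.1 -123.5]
1.411 1.416
stage [[573.9, -70.8], [552.9, -207.3], [486.9, -197.7], [509.3, -61.8]] mean [ 530.8 -134.4]
1.418 1.408
disc c [590.45252652 163.92529716  41.        ] green [592.88457299 127.46454806  40.        ] red top centre [608.2449212  157.79134192  73.        ]
[595.31671244 129.38601352  40.        ] [608.04826486 158.38166746  73.        ]
carrier_center [(array([505.6, 335.3,  21.2]), 0.62)]
stage_top [(array([ 523.4, -137.2,   59.4]), 0.63)]
timer [(array([591.3, 161.6,   2.5]), 0.95)]
dial_grip [(array([592.6, 160.9,  54.3]), 0.84)]
timer_edge [(array([636. , 151.1,  20.1]), 0.9)]
reader [(array([ 525.9, -131.2,   -1.5]), 0.67)]
carrier_center [(array([509.8, 332.9,  26.6]), 0.67)]
stage_top [(array([ 532.6, -132.5,   62. ]), 0.78)]
timer [(array([447.6, 169.6,  23. ]), 0.69)]
dial_grip [(array([596.1, 160.7,  52.5]), 0.86)]
timer_edge [(array([634.1, 152.7,  24. ]), 0.82)]
reader [(array([ 527.3, -133.4,   -2.3]), 0.85)]
```

```bash
cat >> h.py <<'E'
def plan(wps,start=None):
    """wps: (x,y,z,yaw,rows,open)"""
    if start is None:
        s=ctrl.read_state(); pos=np.array(s['eef_pos']);yaw=s['tool_rot'][2]; print('state',pos.round(1),np.round(s['tool_rot'],3),'F',np.round(s['force'],1),'w',round(s['width'],1),'t',s['clock'])
    else: pos=np.array(start[:3],float);yaw=start[3]
    out=[]
    for x,y,z,w,n,o in wps:
        p0=pos.copy();y0=yaw
        for i in range(1,n+1):
            tp=p0+(np.array([x,y,z])-p0)*i/n; ty=y0+(w-y0)*i/n
            R=Ro.from_euler('z',yaw)*Ro.from_euler('x',-np.pi/2)
            d=np.round(R.inv().apply(tp-pos)/50,3); t=np.round(-(ty-yaw)/.12,2)
            assert abs(d).max()<=1 and abs(t)<=1,(d,t)
            out.append('%g %g %g 0 %g 0 %g'%(*(d+0.),t+0.,o)); pos=pos+R.apply(d*50); yaw-=t*.12
    for i in range(0,len(out),20): print('; '.join(out[i:i+20]))
    print('end',pos.round(1),round(yaw,3))
E
python3 - <<'E'
from h import *
q=get_image('scene'); cv2.imwrite('pics/crop_rs.png',cv2.resize(q['color'][130:290,170:340],None,fx=4,fy=4,interpolation=cv2.INTER_CUBIC))
plan([(430,-300,200,-1.0,10,1),(507.4,333.3,110,-0.334,18,1)])
E
```

```text
state [ 171.4 -627.   231.3] [-1.571 -0.    -1.304] F [-0.8  0.6  0.5] w 85.5 t 2.25
-0.495 0.063 0.671 0 -0.25 0 1; -0.474 0.062 0.686 0 -0.26 0 1; -0.452 0.063 0.701 0 -0.25 0 1; -0.432 0.062 0.713 0 -0.25 0 1; -0.409 0.063 0.726 0 -0.26 0 1; -0.387 0.063 0.739 0 -0.25 0 1; -0.365 0.062 0.75 0 -0.25 0 1; -0.342 0.063 0.761 0 -0.26 0 1; -0.318 0.062 0.77 0 -0.25 0 1; -0.294 0.063 0.78 0 -0.25 0 1; -0.546 0.1 0.452 0 -0.31 0 1; -0.529 0.1 0.473 0 -0.31 0 1; -0.51 0.1 0.491 0 -0.31 0 1; -0.492 0.1 0.511 0 -0.3 0 1; -0.474 0.1 0.527 0 -0.31 0 1; -0.453 0.1 0.545 0 -0.31 0 1; -0.433 0.1 0.562 0 -0.31 0 1; -0.412 0.1 0.577 0 -0.31 0 1; -0.39 0.1 0.592 0 -0.31 0 1; -0.367 0.1 0.606 0 -0.31 0 1
-0.345 0.1 0.62 0 -0.3 0 1; -0.322 0.1 0.631 0 -0.31 0 1; -0.299 0.1 0.643 0 -0.31 0 1; -0.275 0.1 0.654 0 -0.31 0 1; -0.25 0.1 0.663 0 -0.31 0 1; -0.225 0.1 0.672 0 -0.31 0 1; -0.2 0.1 0.68 0 -0.31 0 1; -0.174 0.1 0.687 0 -0.3 0 1
end [507.4 333.3 110. ] -0.334
```

View pics/crop_rs.png

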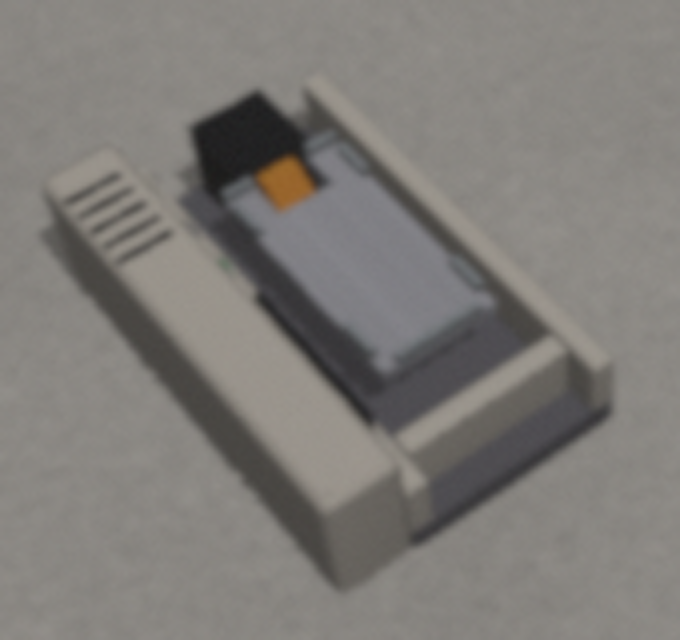

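step_arm(
  moves="-0.5 0.06 0.67 0 -0.25 0 1; -0.47 0.06 0.69 0 -0.26 0 1; -0.45 0.06 0.7 0 -0.25 0 1; -0.43 0.06 0.71 0 -0.25 0 1; -0.41 0.06 0.73 0 -0.26 0 1; -0.39 0.06 0.74 0 -0.25 0 1; -0.36 0.06 0.75 0 -0.25 0 1; -0.34 0.06 0.76 0 -0.26 0 1; -0.32 0.06 0.77 0 -0.25 0 1; -0.29 0.06 0.78 0 -0.25 0 1; -0.55 0.1 0.45 0 -0.31 0 1; -0.53 0.1 0.47 0 -0.31 0 1; -0.51 0.1 0.49 0 -0.31 0 1; -0.49 0.1 0.51 0 -0.3 0 1; -0.47 0.1 0.53 0 -0.31 0 1; -0.45 0.1 0.55 0 -0.31 0 1; -0.43 0.1 0.56 0 -0.31 0 1; -0.41 0.1 0.58 0 -0.31 0 1; -0.39 0.1 0.59 0 -0.31 0 1; -0.37 0.1 0.61 0 -0.31 0 1",
)

```text
clock: 4.25
eef_pos: [474.1, 52.9, 151.4]
tool_rot: [-1.57, -0.001, -0.628]
force: [1.2, -0.3, 0.3]
width: 85.6
```

step_arm(
  moves="-0.35 0.1 0.62 0 -0.3 0 1; -0.32 0.1 0.63 0 -0.31 0 1; -0.3 0.1 0.64 0 -0.31 0 1; -0.27 0.1 0.65 0 -0.31 0 1; -0.25 0.1 0.66 0 -0.31 0 1; -0.23 0.1 0.67 0 -0.31 0 1; -0.2 0.1 0.68 0 -0.31 0 1; -0.17 0.1 0.69 0 -0.3 0 1; 0 0 0 0 0 0 1",
)

```text
clock: 5.15
eef_pos: [506.9, 339.7, 111.0]
tool_rot: [-1.565, 0.001, -0.327]
force: [-0.4, 0.6, -0.6]
width: 85.2
```

Run:
```python
from h import *
p=get_image('top'); q=get_image('scene'); save(q,'s1')
plan([(507.4,333.3,30,-0.334,6,1),(507.4,333.3,12,-0.334,3,1)])
```

```text
state [507.4 333.2 111. ] [-1.571  0.    -0.333] F [ 0.8 -0.4  0.3] w 85.6 t 5.25
0 0.27 0 0 0 0 1; 0 0.27 0 0 0 0 1; -0.001 0.27 0.001 0 0 0 1; 0 0.269 0 0 0.01 0 1; 0 0.27 0 0 0 0 1; 0 0.27 0 0 0 0 1; 0 0.12 0 0 0 0 1; 0 0.12 0 0 0 0 1; 0 0.12 0 0 0 0 1
end [507.4 333.3  12. ] -0.334
```

View pics/s1.png

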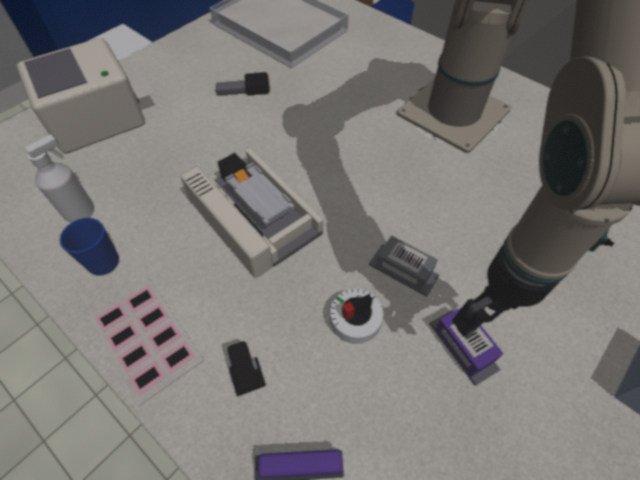

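Gripper hovers over the purple carrier (about 470,335). Descend and close.

step_arm(
  moves="0 0.3 0 0 0 0 1; 0 0.4 0 0 0 0 1; 0 0.4 0 0 0 0 1; 0 0.3 0 0 0 0 1; 0 0.3 0 0 0 0 1; 0 0.2 0 0 0 0 1; 0 0.06 0 0 0 0 1; 0 0 0 0 0 0 1; 0 0 0 0 0 0 0.5; 0 0 0 0 0 0 0.3; 0 0 0 0 0 0 0.3; 0 0 0 0 0 0 0.3; 0 0 0 0 0 0 0.3; 0 0 0 0 0 0 0.3; 0 0 0 0 0 0 0.3",
)

```text
clock: 6.75
eef_pos: [508.3, 333.0, 14.3]
tool_rot: [-1.57, -0.001, -0.334]
force: [-0.9, -1.2, 5.8]
width: 51.0
```

Run:
```python
from h import *
s=ctrl.read_state(); print(s['eef_pos'].round(1),s['tool_rot'].round(3),s['force'].round(1),s['width'])
x,y,z=s['eef_pos']
plan([(x,y,70,-.334,4,0.3),(x,y,160,-.334,4,.3),(529,-132.8,170,-0.156,14,.3)])
```

```text
[508.3 333.   14.3] [-1.57e+00 -1.00e-03 -3.34e-01] [-0.9 -1.2  5.8] 51.00966581736918
state [508.3 333.   14.3] [-1.57e+00 -1.00e-03 -3.34e-01] F [-0.9 -1.2  5.8] w 51.0 t 6.75
0 -0.279 0 0 0 0 0.3; 0 -0.278 0 0 0 0 0.3; 0 -0.279 0 0 0 0 0.3; 0 -0.278 0 0 0 0 0.3; 0 -0.45 0 0 0 0 0.3; 0 -0.45 0 0 0 0 0.3; 0 -0.45 0 0 0 0 0.3; 0 -0.45 0 0 0 0 0.3; 0.246 -0.014 -0.619 0 -0.11 0 0.3; 0.239 -0.015 -0.622 0 -0.1 0 0.3; 0.23 -0.014 -0.625 0 -0.11 0 0.3; 0.223 -0.014 -0.628 0 -0.1 0 0.3; 0.215 -0.015 -0.63 0 -0.11 0 0.3; 0.206 -0.014 -0.633 0 -0.11 0 0.3; 0.198 -0.014 -0.636 0 -0.1 0 0.3; 0.191 -0.014 -0.639 0 -0.11 0 0.3; 0.182 -0.015 -0.64 0 -0.11 0 0.3; 0.173 -0.014 -0.643 0 -0.1 0 0.3; 0.166 -0.014 -0.646 0 -0.11 0 0.3; 0.158 -0.015 -0.647 0 -0.1 0 0.3
0.149 -0.014 -0.649 0 -0.11 0 0.3; 0.141 -0.014 -0.651 0 -0.11 0 0.3
end [ 529.  -132.8  170. ] -0.156
```

step_arm(
  moves="0 -0.2 0 0 0 0 0.3; 0 -0.35 0 0 0 0 0.3; 0 -0.45 0 0 0 0 0.3; 0 -0.45 0 0 0 0 0.3; 0 -0.45 0 0 0 0 0.3; 0 -0.45 0 0 0 0 0.3; 0 -0.45 0 0 0 0 0.3; 0 -0.25 0 0 0 0 0.3; 0 0 0 0 0 0 0.3",
)

```text
clock: 7.65
eef_pos: [508.7, 333.1, 167.7]
tool_rot: [-1.568, -0.002, -0.335]
force: [1.1, 0.7, -1.8]
width: 51.1
```

Run:
```python
from h import *
p=get_image('top'); save(p,'t2'); q=get_image('scene')
cv2.imwrite('pics/tim.png',np.hstack([cv2.resize(i['color'][v-30:v+30,u-30:u+30],(390,390),interpolation=cv2.INTER_CUBIC) for i,u,v in((p,270,212),(q,356,314))]))
plan([(529,-132.8,160,-0.156,14,.3)])
```

```text
state [507.4 332.1 165.2] [-1.572e+00  1.000e-03 -3.340e-01] F [-0.5 -0.1 -2.6] w 51.1 t 7.75
0.247 0.007 -0.617 0 -0.11 0 0.3; 0.239 0.008 -0.621 0 -0.1 0 0.3; 0.232 0.007 -0.623 0 -0.11 0 0.3; 0.223 0.008 -0.626 0 -0.1 0 0.3; 0.216 0.007 -0.629 0 -0.11 0 0.3; 0.207 0.008 -0.632 0 -0.11 0 0.3; 0.199 0.007 -0.634 0 -0.1 0 0.3; 0.192 0.008 -0.637 0 -0.11 0 0.3; 0.183 0.007 -0.639 0 -0.11 0 0.3; 0.174 0.008 -0.641 0 -0.1 0 0.3; 0.167 0.007 -0.644 0 -0.11 0 0.3; 0.158 0.008 -0.646 0 -0.1 0 0.3; 0.151 0.007 -0.647 0 -0.11 0 0.3; 0.142 0.008 -0.65 0 -0.11 0 0.3
end [ 529.  -132.8  160. ] -0.156
```

View pics/t2.png

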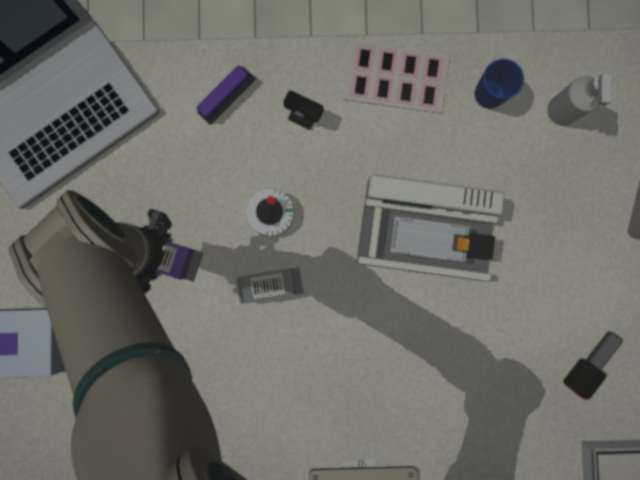

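step_arm(
  moves="0.25 0.01 -0.62 0 -0.11 0 0.3; 0.24 0.01 -0.62 0 -0.1 0 0.3; 0.23 0.01 -0.62 0 -0.11 0 0.3; 0.22 0.01 -0.63 0 -0.1 0 0.3; 0.22 0.01 -0.63 0 -0.11 0 0.3; 0.21 0.01 -0.63 0 -0.11 0 0.3; 0.2 0.01 -0.63 0 -0.1 0 0.3; 0.19 0.01 -0.64 0 -0.11 0 0.3; 0.18 0.01 -0.64 0 -0.11 0 0.3; 0.17 0.01 -0.64 0 -0.1 0 0.3; 0.17 0.01 -0.64 0 -0.11 0 0.3; 0.16 0.01 -0.65 0 -0.1 0 0.3; 0.15 0.01 -0.65 0 -0.11 0 0.3; 0.14 0.01 -0.65 0 -0.11 0 0.3; 0 0.3 0 0 0 0 0.3; 0 0.3 0 0 0 0 0.3; 0 0.3 0 0 0 0 0.3; 0 0 0 0 0 0 0.3",
)

```text
clock: 9.55
eef_pos: [526.8, -132.2, 110.8]
tool_rot: [-1.57, 0.007, -0.156]
force: [-0.1, -0.2, -1.7]
width: 51.1
```

Run:
```python
from h import *
p=get_image('top'); q=get_image('scene')
plan([(529,-132.8,90,-0.156,2,.3)])
for im in (p,q):
  for k in ('carrier_center','stage_top'):
    print(k,[(np.round(r['position'],1),round(r['conf'],2)) for r in nets.place_of(im,k)][:2])
cv2.imwrite('pics/a3.png',cv2.resize(p['color'][150:300,340:520],None,fx=4,fy=4,interpolation=cv2.INTER_CUBIC))
cv2.imwrite('pics/b3.png',cv2.resize(q['color'][110:290,170:340],None,fx=3.5,fy=3.5,interpolation=cv2.INTER_CUBIC))
```

```text
state [ 528.7 -132.3  113. ] [-1.571  0.002 -0.155] F [ 0.8  0.  -1.8] w 51.3 t 9.65
0.004 0.23 -0.004 0 0 0 0.3; 0.004 0.229 -0.004 0 0 0 0.3
end [ 529.  -132.8   90. ] -0.155
carrier_center [(array([ 526.5, -132.5,  118.7]), 0.89)]
stage_top []
carrier_center [(array([ 529. , -133.1,  126.8]), 0.92)]
stage_top [(array([ 528.5, -135.7,   63.1]), 0.6)]
```

View pics/a3.png

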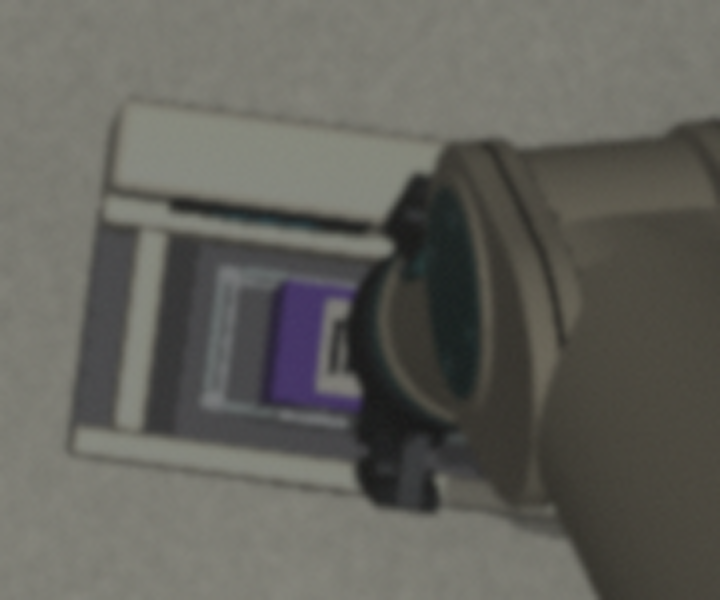

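View pics/b3.png

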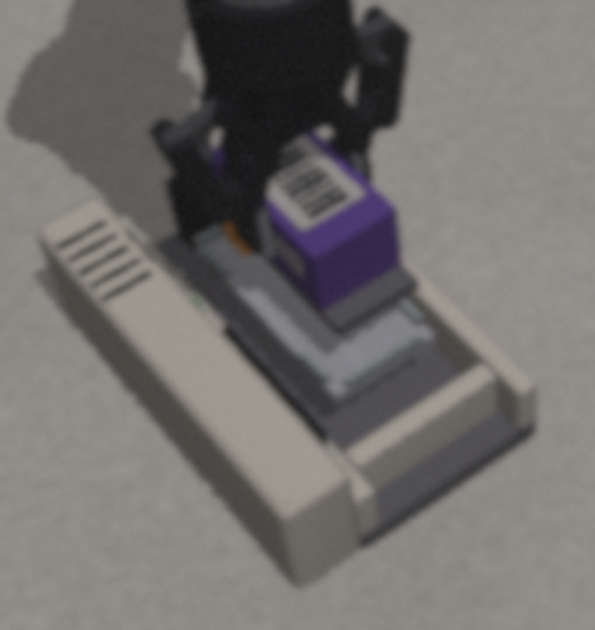

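View pics/tim.png

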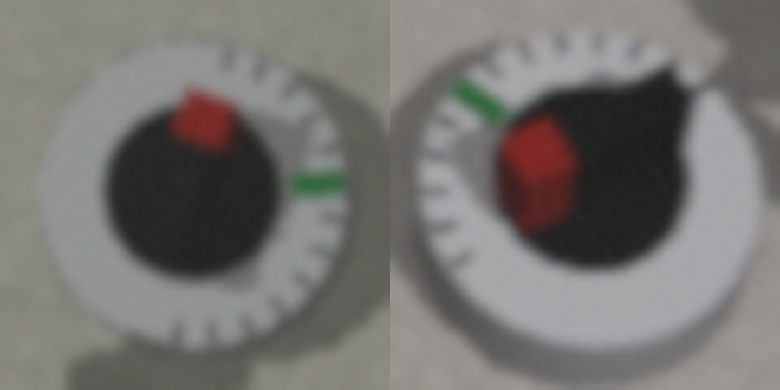

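Run:
```python
from h import *
p=get_image('top'); q=get_image('scene')
s=ctrl.read_state(); print(s['eef_pos'].round(1))
C=np.array([529,-132.8]);yaw=-.156
ex=np.array([np.cos(yaw),np.sin(yaw)]);ey=np.array([-ex[1],ex[0]])
def L(im,pts,off,s,z,n):
    for x,y in pts:
        w=unproj(im,off[0]+x/s-.5,off[1]+y/s-.5,z)[:2]-C; print(n,(x,y),'local',(w@ex).round(1),(w@ey).round(1))
zt=s['eef_pos'][2]-14.3+50; zf=zt-50
L(p,[(280,281),(265,403)],(340,150),4,zt,'t carrier top +y corners')
L(p,[(222,268),(202,408)],(340,150),4,66,'t stage end')
L(p,[(128,103),(108,195)],(340,150),4,80,'t console corners (104,125),(60?,125)')
L(p,[(80,428),(72,455)],(340,150),4,52,'t wall corners')
L(q,[(385,205),(398,255-45),(320,305),(322,258)],(170,110),3.5,zt,'s ctop ')
L(q,[(418,283),(340,328)],(170,110),3.5,zf+8,'s foot top +y')
L(q,[(437,332),(337,397)],(170,110),3.5,64,'s stage end')
for n,im,off,sc in(('g4a',p,(372,190),8),('g4b',q,(215,165),6)):
    cv2.imwrite('pics/%s.png'%n,cv2.resize(im['color'][off[1]:off[1]+75,off[0]:off[0]+95],None,fx=sc,fy=sc,interpolation=cv2.INTER_CUBIC))
```

```text
[ 529.8 -132.6  114.4]
t carrier top +y corners (280, 281) local 21.6 51.7
t carrier top +y corners (265, 403) local -30.9 51.7
t stage end (222, 268) local 33.5 67.7
t stage end (202, 408) local -32.1 68.9
t console corners (104,125),(60?,125) (128, 103) local 101.8 121.4
t console corners (104,125),(60?,125) (108, 195) local 58.4 125.1
t wall corners (80, 428) local -48.0 122.7
t wall corners (72, 455) local -61.0 124.8
s ctop  (385, 205) local -22.8 45.8
s ctop  (398, 210) local -25.9 52.7
s ctop  (320, 305) local 40.6 78.0
s ctop  (322, 258) local 22.4 54.3
s foot top +y (418, 283) local -24.3 67.8
s foot top +y (340, 328) local 24.9 66.2
s stage end (437, 332) local -31.9 71.3
s stage end (337, 397) local 36.2 72.2
```

View pics/g4a.png

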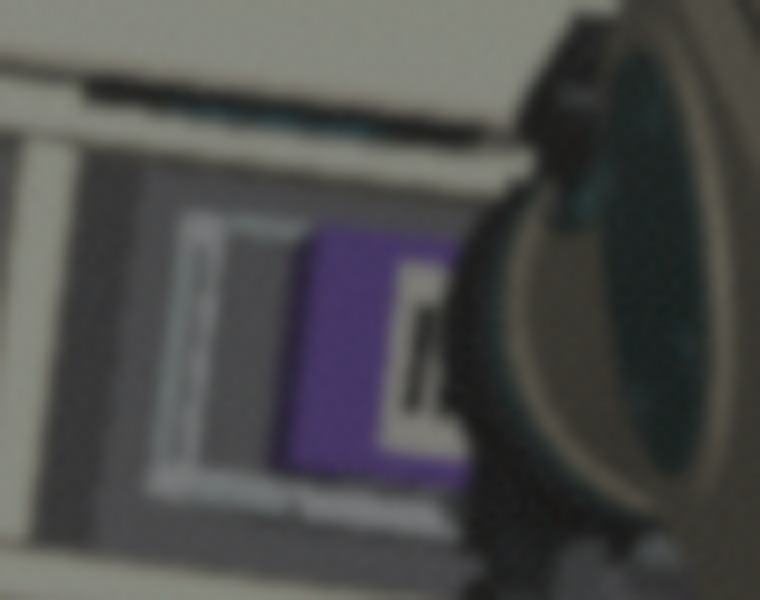

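View pics/g4b.png

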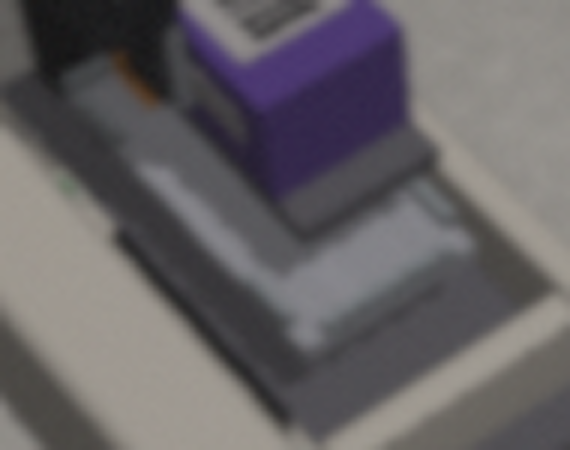

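```bash
cat >> h.py <<'E'
def box(x0,x1,y0,y1,z0,z1): return [(a,b,c) for a in(x0,x1) for b in (y0,y1) for c in(z0,z1)]
EDG=[(i,j) for i in range(8) for j in range(i) if bin(i^j).count('1')==1]
def wire(img,im,off,s,C,yaw,b,col):
    ex=np.array([np.cos(yaw),np.sin(yaw)]);ey=np.array([-ex[1],ex[0]])
    P=[]
    for x,y,z in b:
        w=np.array(C)+x*ex+y*ey; u,v=proj(im,[w[0],w[1],z]); P.append((round((u+.5-off[0])*s),round((v+.5-off[1])*s)))
    for i,j in EDG: cv2.line(img,P[i],P[j],col,1)
E
cat > ov.py <<'E'
from h import *
import sys
p=get_image('top'); q=get_image('scene')
s=ctrl.read_state(); e=s['eef_pos'];print(e.round(1)); yw=s['tool_rot'][2]
C=[529.3,-133.0]
for n,im,off,sc,w,h in(('ova',p,(350,160),5,160,110),('ovb',q,(180,125),4.5,155,130)):
    g=cv2.resize(im['color'][off[1]:off[1]+h,off[0]:off[0]+w],None,fx=sc,fy=sc,interpolation=cv2.INTER_CUBIC)
    g=cv2.convertScaleAbs(g,alpha=1.5)
    z=e[2]-14.3
    wire(g,im,off,sc,e[:2],yw,box(-26,26,-48,48,z+8,z+50),(0,255,255))
    wire(g,im,off,sc,e[:2],yw,box(-26,26,-62,62,z,z+8),(0,255,0))
    wire(g,im,off,sc,C,-.156,box(60,104,-125,125,0,80),(0,0,255))
    wire(g,im,off,sc,C,-.156,box(-32.5,32.5,-67.5,67.5,62,68),(255,255,0))
    wire(g,im,off,sc,C,-.156,box(-29.5,29.5,-65.5,65.5,62,62),(255,0,255))
    cv2.imwrite('pics/%s%s.png'%(n,sys.argv[1]),g)
E
python3 ov.py 1
```

```text
[ 529.6 -132.6  114.2]
```

View pics/ova1.png

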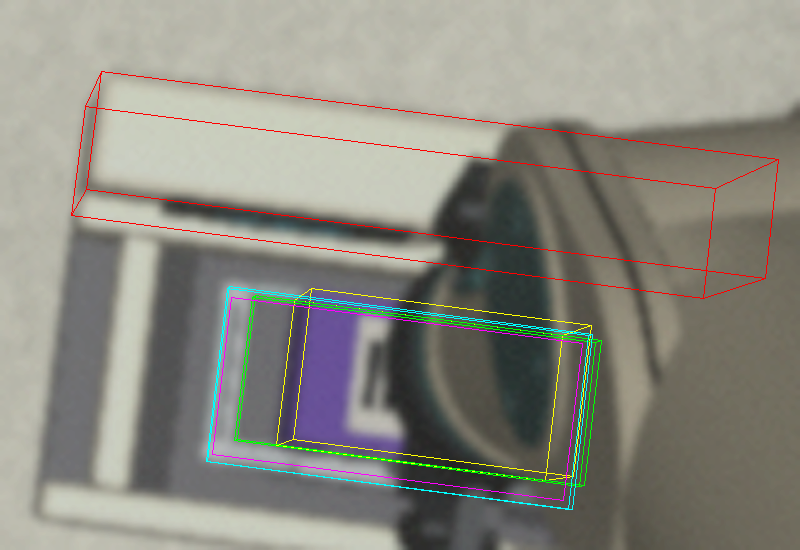

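View pics/ovb1.png

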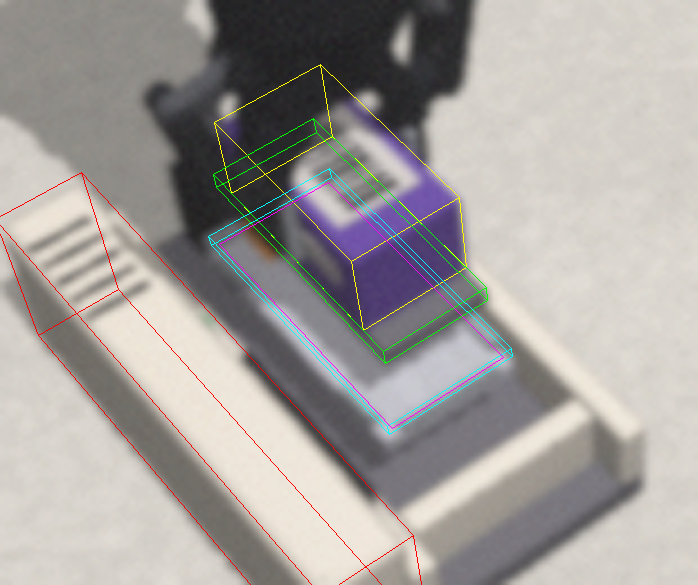

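Run:
```python
from h import *
p=get_image('top');s=ctrl.read_state();e=s['eef_pos'];yw=s['tool_rot'][2];print(e.round(1),yw)
c=p['color'].astype(int)
for u in (412,416,420):
    print(u,[(v,*c[v,u]) for v in range(214,254)][::1])
ex=np.array([np.cos(yw),np.sin(yw)]);ey=np.array([-ex[1],ex[0]]);z=e[2]+35.7
for x,y in((26,48),(26,35),(-26,48),(-26,35)):
    w=e[:2]+x*ex+y*ey; print((x,y),proj(p,[w[0],w[1],z]))
```

```text
[ 529.6 -132.6  114.2] -0.15564827422628325
412 [(214, np.int64(69), np.int64(69), np.int64(69)), (215, np.int64(72), np.int64(71), np.int64(71)), (216, np.int64(75), np.int64(72), np.int64(73)), (217, np.int64(80), np.int64(69), np.int64(72)), (218, np.int64(86), np.int64(62), np.int64(68)), (219, np.int64(89), np.int64(55), np.int64(66)), (220, np.int64(91), np.int64(51), np.int64(63)), (221, np.int64(91), np.int64(50), np.int64(63)), (222, np.int64(94), np.int64(51), np.int64(65)), (223, np.int64(95), np.int64(53), np.int64(66)), (224, np.int64(96), np.int64(52), np.int64(66)), (225, np.int64(98), np.int64(53), np.int64(68)), (226, np.int64(99), np.int64(54), np.int64(69)), (227, np.int64(100), np.int64(55), np.int64(69)), (228, np.int64(99), np.int64(53), np.int64(68)), (229, np.int64(99), np.int64(55), np.int64(69)), (230, np.int64(101), np.int64(55), np.int64(69)), (231, np.int64(101), np.int64(56), np.int64(70)), (232, np.int64(101), np.int64(54), np.int64(69)), (233, np.int64(101), np.int64(54), np.int64(69)), (234, np.int64(101), np.int64(54), np.int64(70)), (235, np.int64(1
[... 4537 characters left out ...]
(109)), (246, np.int64(107), np.int64(86), np.int64(93)), (247, np.int64(102), np.int64(65), np.int64(78)), (248, np.int64(99), np.int64(56), np.int64(70)), (249, np.int64(89), np.int64(55), np.int64(66)), (250, np.int64(74), np.int64(57), np.int64(61)), (251, np.int64(74), np.int64(70), np.int64(72)), (252, np.int64(94), np.int64(93), np.int64(91)), (253, np.int64(114), np.int64(112), np.int64(111))]
(26, 48) (np.float64(411.79344854312603), np.float64(217.19063431855037))
(26, 35) (np.float64(419.3523048323749), np.float64(218.17952946790598))
(-26, 48) (np.float64(408.12570394893385), np.float64(247.35773090793649))
(-26, 35) (np.float64(415.7114644315929), np.float64(248.35379201454288))
```

Run:
```python
from h import *
plan([(530.5,-133.5,88,-0.156,5,.3),(530.5,-133.5,79,-.156,4,.3)])
```

```text
state [ 529.6 -132.6  114.2] [-1.571e+00 -1.000e-03 -1.560e-01] F [-0.3 -0.1 -2.5] w 51.1 t 10.1
0.004 0.105 -0.003 0 0 0 0.3; 0.004 0.104 -0.003 0 0 0 0.3; 0.005 0.105 -0.003 0 0 0 0.3; 0.004 0.104 -0.003 0 0 0 0.3; 0.004 0.105 -0.003 0 0 0 0.3; 0 0.045 0 0 0 0 0.3; 0 0.045 0 0 0 0 0.3; 0 0.045 0 0 0 0 0.3; 0 0.045 0 0 0 0 0.3
end [ 530.5 -133.5   79. ] -0.156
```

step_arm(
  moves="0.005 0.1 -0.005 0 0 0 0.3; 0.005 0.1 -0.005 0 0 0 0.3; 0.005 0.1 -0.005 0 0 0 0.3; 0.005 0.1 0 0 0 0 0.3; 0 0.1 0 0 0 0 0.3; 0 0.05 0 0 0 0 0.3; 0 0.05 0 0 0 0 0.3; 0 0.05 0 0 0 0 0.3; 0 0.03 0 0 0 0 0.3; 0 0 0 0 0 0 0.3; 0 0 0 0 0 0 0.3",
)

```text
clock: 11.2
eef_pos: [530.4, -133.5, 79.9]
tool_rot: [-1.571, -0.0, -0.156]
force: [0.0, 0.5, -2.3]
width: 51.3
```

```bash
sed -i 's/C=\[529.3,-133.0\]/C=[530.5,-133.5]/' ov.py; python3 ov.py 2; python3 -c "
from h import *
s=ctrl.read_state();print(s['eef_pos'],s['force'],s['tool_rot'])"
```

```text
[ 530.4 -133.5   80. ]
[ 530.40907385 -133.48976825   79.99491693] [-0.05480287  0.10393062 -2.13337292] [-1.57079309e+00 -4.22836387e-04 -1.55692405e-01]
```

View pics/ova2.png

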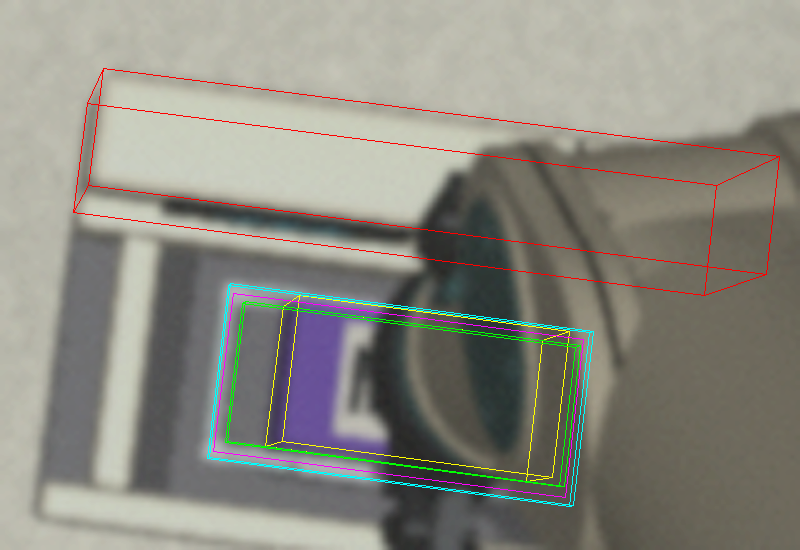

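View pics/ovb2.png

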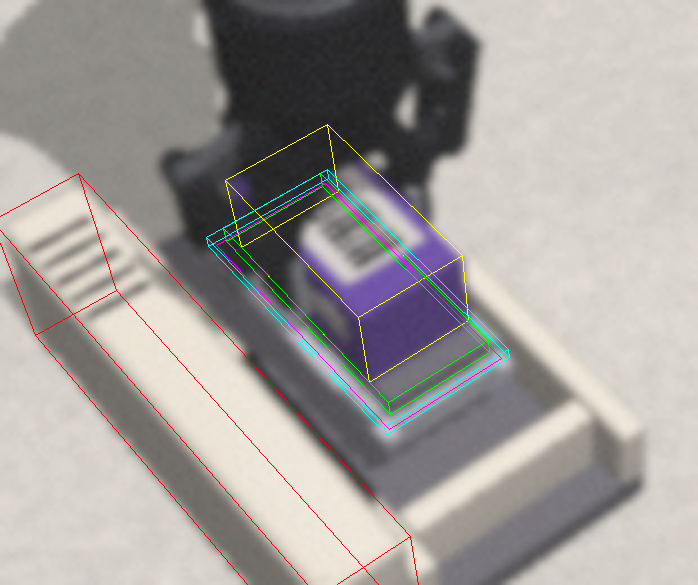

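step_arm(
  moves="0.01 0.03 0 0 0 0 0.3; 0 0.03 0 0 0 0 0.3; 0 0.03 0 0 0 0 0.3; 0 0 0 0 0 0 0.3; 0 0 0 0 0 0 0.3",
)

```text
clock: 11.8
eef_pos: [530.9, -133.6, 75.9]
tool_rot: [-1.571, -0.0, -0.156]
force: [-1.8, -0.7, 5.6]
width: 51.6
```

step_arm(
  moves="0 0 0 0 0 0 0.8; 0 0 0 0 0 0 0.8; 0 0 0 0 0 0 0.8; 0 0 0 0 0 0 0.8; 0 -0.2 0 0 0 0 0.8; 0 -0.4 0 0 0 0 0.8; 0 -0.4 0 0 0 0 0.8; 0 -0.3 0 0 0 0 0.4; 0 -0.2 0 0 0 0 0; 0 0 0 0 0 0 0; 0 0 0 0 0 0 0",
)

```text
clock: 12.9
eef_pos: [530.6, -133.6, 150.3]
tool_rot: [-1.571, 0.0, -0.156]
force: [0.7, 0.0, -0.4]
width: 10.3
```

Run:
```python
from h import *
p=get_image('top'); q=get_image('scene')
s=ctrl.read_state(); print(s['eef_pos'].round(1),s['force'].round(1),s['width'])
C=[530.5,-133.5]
for n,im,off,sc,w,h in(('ova3',p,(350,160),5,160,110),('ovb3',q,(180,125),4.5,155,130)):
    g=cv2.resize(im['color'][off[1]:off[1]+h,off[0]:off[0]+w],None,fx=sc,fy=sc,interpolation=cv2.INTER_CUBIC)
    g=cv2.convertScaleAbs(g,alpha=1.5)
    cv2.imwrite('pics/%s.png'%n,g)
for im in(p,q):
    print([(np.round(r['position'],1),round(r['conf'],2)) for r in nets.place_of(im,'carrier_center')][:1])
```

```text
[ 530.1 -133.5  149.6] [-0.2 -0.5  0.6] 0.28235180908020674
[(array([ 532.5, -133.3,   88.2]), 0.55)]
[(array([ 530.9, -133.4,   85.5]), 0.94)]
```

View pics/ova3.png

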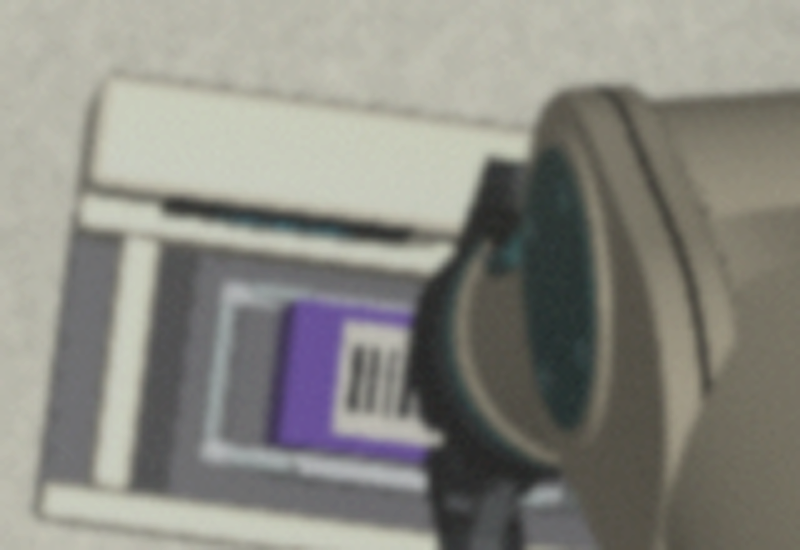

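View pics/ovb3.png

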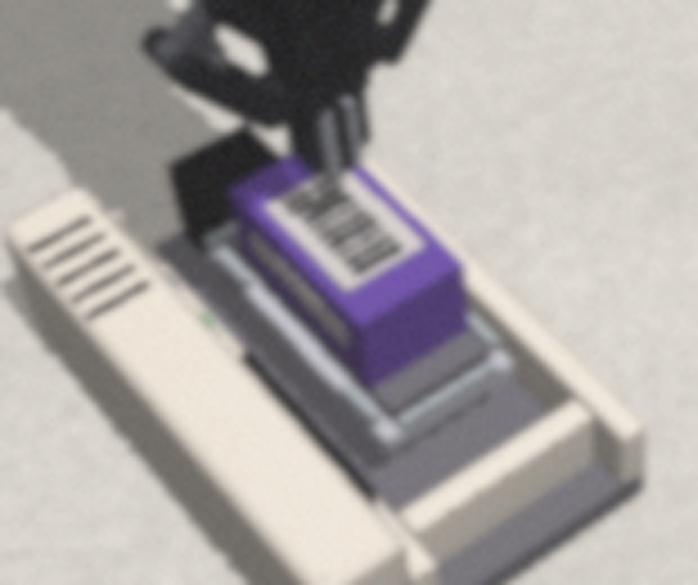

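step_arm(
  moves="0 0.2 -0.04 0 0 0 0; 0 0.25 -0.04 0 0 0 0; 0 0.15 0 0 0 0 0; 0 0.08 0 0 0 0 0; 0 0.04 0 0 0 0 0; 0 0.04 0 0 0 0 0; 0 0.04 0 0 0 0 0; 0 0.04 0 0 0 0 0",
)

```text
clock: 13.9
eef_pos: [530.3, -137.4, 109.0]
tool_rot: [-1.571, -0.001, -0.156]
force: [-2.8, 0.9, 6.0]
width: -0.0
```

step_arm(
  moves="0 0.036 0 0 0 0 0; 0 0.036 0 0 0 0 0; 0 0.036 0 0 0 0 0; 0 0.036 0 0 0 0 0; 0 0.036 0 0 0 0 0; 0 0.036 0 0 0 0 0; 0 0.036 0 0 0 0 0; 0 0.036 0 0 0 0 0; 0 0.036 0 0 0 0 0; 0 0.036 0 0 0 0 0",
)

```text
clock: 14.9
eef_pos: [530.7, -137.2, 91.6]
tool_rot: [-1.571, -0.002, -0.155]
force: [-1.5, 1.5, 9.5]
width: -0.2
```

step_arm(
  moves="0 0.036 0 0 0 0 0; 0 0.036 0 0 0 0 0; 0 0.036 0 0 0 0 0; 0 0.036 0 0 0 0 0",
)

```text
clock: 15.3
eef_pos: [530.7, -137.2, 84.5]
tool_rot: [-1.571, -0.002, -0.155]
force: [-1.5, 1.1, 10.7]
width: -0.3
```

step_arm(
  moves="0 0.03 0 0 0 0 0; 0 0.03 0 0 0 0 0; 0 0.03 0 0 0 0 0; 0 0.02 0 0 0 0 0",
)

```text
clock: 15.7
eef_pos: [530.8, -137.2, 79.9]
tool_rot: [-1.571, -0.002, -0.155]
force: [-5.3, 1.2, 26.9]
width: -0.1
```

Bottom stop reached (27 N at 79.9 mm). Hold about 1.5 s.

step_arm(
  moves="0 0.01 0 0 0 0 0; 0 0 0 0 0 0 0; 0 0 0 0 0 0 0; 0 0 0 0 0 0 0; 0 0 0 0 0 0 0; 0 0 0 0 0 0 0; 0 0 0 0 0 0 0; 0 0 0 0 0 0 0; 0 0 0 0 0 0 0; 0 0 0 0 0 0 0; 0 0 0 0 0 0 0; 0 0 0 0 0 0 0; 0 0 0 0 0 0 0; 0 0 0 0 0 0 0; 0 0 0 0 0 0 0; 0 0 0 0 0 0 0; 0 0 0 0 0 0 0; 0 0 0 0 0 0 0",
)

```text
clock: 17.5
eef_pos: [530.8, -137.2, 80.0]
tool_rot: [-1.571, -0.002, -0.155]
force: [-5.5, 1.4, 22.7]
width: -0.1
```

Run:
```python
from h import *
q=get_image('scene')
s=ctrl.read_state(); print(s['eef_pos'].round(1),s['force'].round(1))
cv2.imwrite('pics/h5.png',cv2.resize(q['color'][140:255,180:335],None,fx=5,fy=5,interpolation=cv2.INTER_CUBIC))
```

```text
[ 530.8 -137.3   80. ] [-5.7  0.9 23. ]
```

View pics/h5.png

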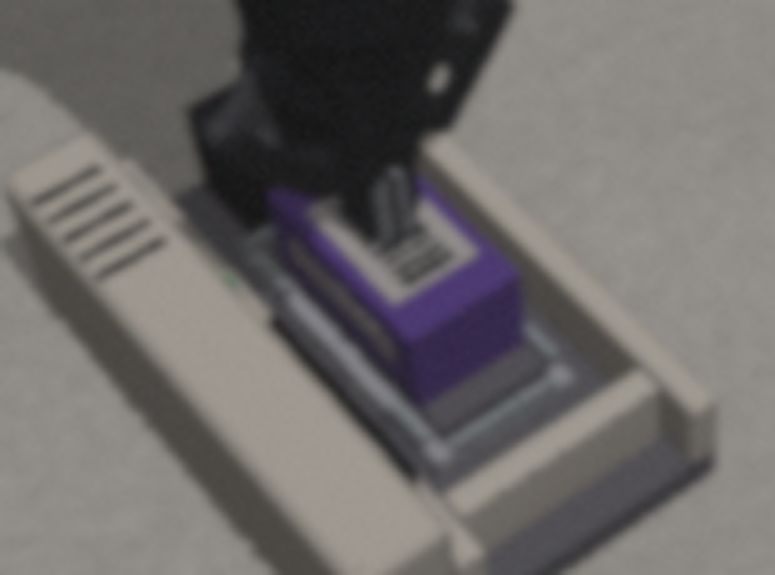

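Stage is down. Ease off gently and see whether it stays.

step_arm(
  moves="0 -0.04 0 0 0 0 0; 0 -0.04 0 0 0 0 0; 0 -0.04 0 0 0 0 0; 0 -0.04 0 0 0 0 0; 0 -0.04 0 0 0 0 0; 0 -0.1 0 0 0 0 0; 0 0 0 0 0 0 0",
)

```text
clock: 18.25
eef_pos: [530.7, -137.6, 92.8]
tool_rot: [-1.571, -0.002, -0.156]
force: [-0.5, 0.2, 0.4]
width: -0.0
```

step_arm(
  moves="0 -0.4 0 0 0 0 0; 0 -0.6 0 0 0 0 0; 0 -0.6 0 0 0 0 0; 0 -0.4 0 0 0 0 0; 0 0 0.8 0 0 0 0.5; 0 0 0.9 0 0 0 0.5; 0 0 0.9 0 0 0 0.5; 0 0 0.9 0 0 0 0.5; 0 0 0.8 0 0 0 0.5; 0 0 0.5 0 0 0 0.5; 0 0 0 0 0 0 0.5",
)

```text
clock: 19.35
eef_pos: [567.4, 105.5, 192.1]
tool_rot: [-1.567, -0.0, -0.148]
force: [-1.5, 0.2, 0.3]
width: 42.6
```

Run:
```python
from h import *
p=get_image('top');q=get_image('scene')
s=ctrl.read_state(); print(s['eef_pos'].round(1),s['force'].round(1))
a=cv2.resize(q['color'][140:255,180:335],None,fx=5,fy=5,interpolation=cv2.INTER_CUBIC)
cv2.imwrite('pics/h6.png',cv2.convertScaleAbs(a,alpha=1.4));save(p,'t6')
cv2.imwrite('pics/t6.png',cv2.convertScaleAbs(cv2.resize(p['color'][160:290,350:520],None,fx=4,fy=4,interpolation=cv2.INTER_CUBIC),alpha=1.4))
for im in(p,q):
    for k in('carrier_center','stage_top','bolt','dial_grip','timer','timer_edge'):
        print(k,[(np.round(r['position'],1),round(r['conf'],2)) for r in nets.place_of(im,k)][:1])
```

```text
[567.1  99.7 191.8] [-0.6 -0.3 -0. ]
carrier_center [(array([ 532.2, -133.9,   61.5]), 0.77)]
stage_top []Traceback (most recent call last):
  File "<stdin>", line 9, in <module>
ValueError: it knows: carrier_center, dial_grip, grey_carrier_center, reader, stage_top, timer, timer_edge
```

View pics/h6.png

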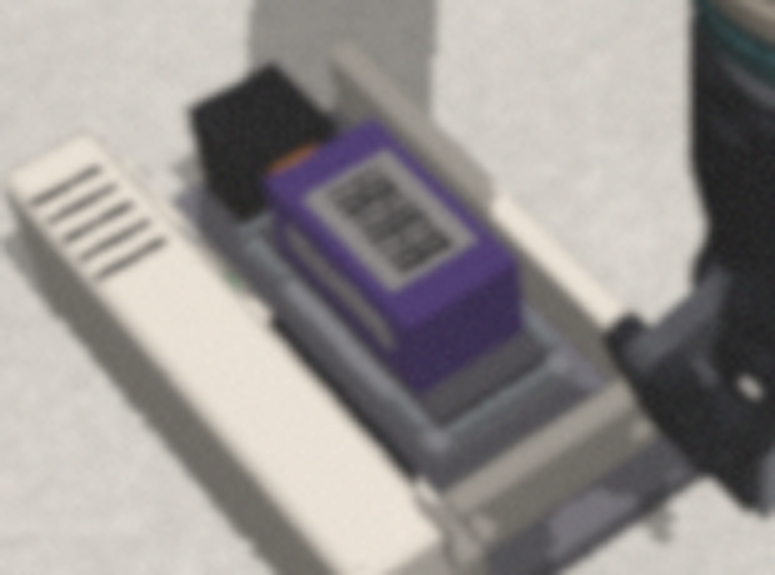

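View pics/t6.png

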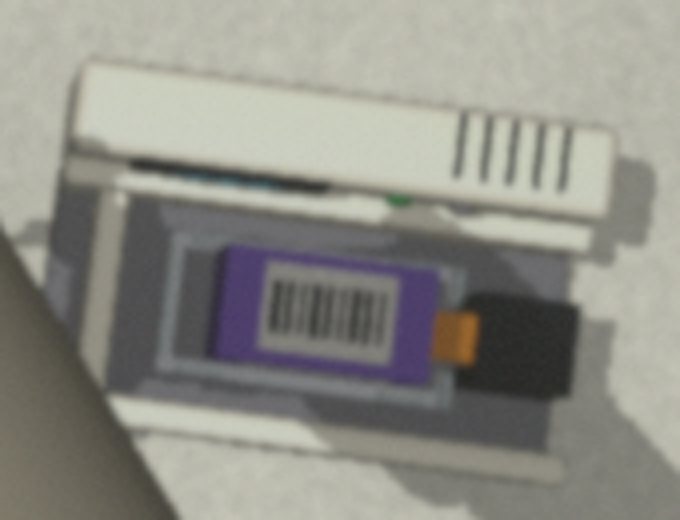

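Run:
```python
from h import *
p=get_image('top');q=get_image('scene')
up=lambda im,pts,off,s,z:np.array([unproj(im,off[0]+x/s-.5,off[1]+y/s-.5,z)[:2] for x,y in pts])
c=up(p,[(187,88),(237,103),(218,153),(170,138)],(240,182),6.5,73);rep('top red',c)
E=(c[0]+c[1])/2; print('end',E, 'dirs',ang(c[3],c[0]),ang(c[2],c[1]),ang(c[1],c[0])-1.571)
c=up(q,[(110,152),(168,113),(188,158),(133,180)],(326,284),6.5,73);rep('scn red',c)
print(ang(c[1],c[0]),ang(c[2],c[3]),ang(c[1],c[2]),ang(c[0],c[3]))
# rim circle
c=up(p,[(40,190),(193,40),(347,195),(195,352)],(240,182),6.5,40);rep('rim',c);
g=up(p,[(297,187),(343,182)],(240,182),6.5,41);rep('green t',g);
g=up(q,[(65,88),(108,121)],(326,284),6.5,41);rep('green s',g)
c=up(q,[(30,165),(205,28),(368,200),(205,350)],(326,284),6.5,35);rep('rim s',c);
s=p['shot'] if 'shot' in p else None
for k in('dial_grip','timer','timer_edge'):
    for im in (p,q): print(k,[(np.round(r['position'],1),round(r['conf'],2)) for r in nets.place_of(im,k)][:1])
save(p,'t7')
cv2.imwrite('pics/tq7.png',cv2.convertScaleAbs(cv2.resize(q['color'][280:350,320:390],None,fx=8,fy=8,interpolation=cv2.INTER_CUBIC),alpha=1.4))
```

```text
top red [[617.5, 162.2], [612.9, 148.1], [598.7, 153.7], [603.3, 167.2]] mean [608.1 157.8]
end [615.17780495 155.10975299] dirs -0.344 -0.381 -0.31800000000000006
scn red [[616.2, 151.3], [598.1, 155.4], [604.5, 167.0], [618.2, 160.5]] mean [609.2 158.5]
-0.224 -0.442 1.071 1.35
rim [[593.1, 208.7], [636.2, 163.2], [589.4, 119.1], [544.6, 164.3]] mean [590.8 163.8]
green t [[592.0, 133.5], [593.2, 120.1]] mean [592.6 126.8]
green s [[597.3, 122.1], [597.1, 136.9]] mean [597.2 129.5]
rim s [[618.2, 128.0], [555.8, 137.2], [566.9, 200.9], [627.5, 194.6]] mean [592.1 165.2]
dial_grip []
dial_grip [(array([594.3, 159.4,  52. ]), 0.63)]
timer []
timer [(array([447.5, 166.3,  26.6]), 0.72)]
timer_edge []
timer_edge [(array([637.1, 151.6,  21.7]), 0.92)]
```

View pics/tq7.png

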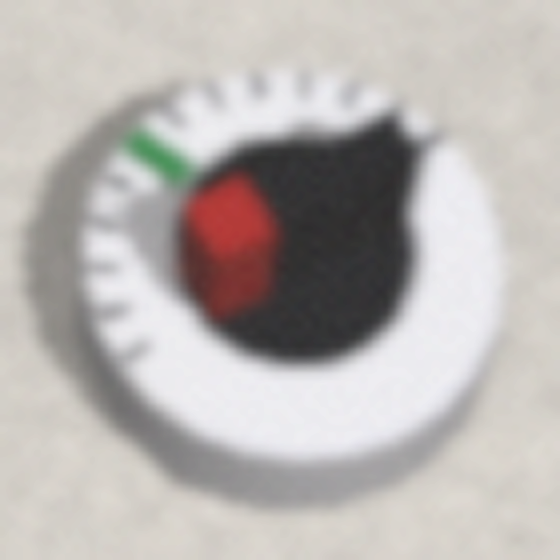

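View pics/t7.png

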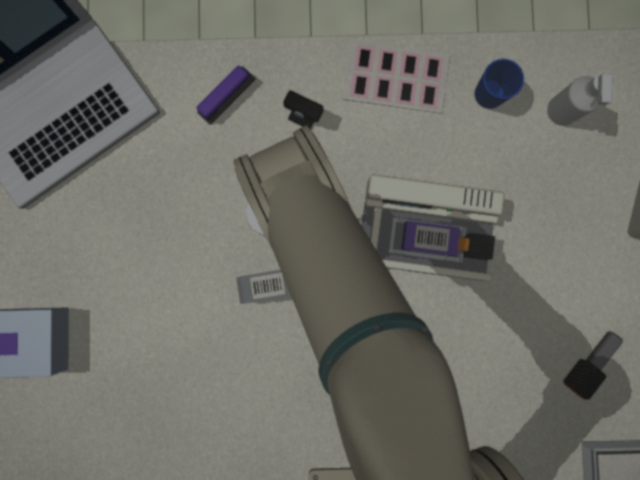

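Run:
```python
from h import *
q=get_image('scene')
up=lambda im,pts,off,s,z:np.array([unproj(im,off[0]+x/s-.5,off[1]+y/s-.5,z)[:2] for x,y in pts])
c=up(q,[(196,238),(405,122)],(320,280),8,73);rep('bar ends s',c);print(ang(c[1],c[0]),np.linalg.norm(c[0]-c[1]))
# overlay
for n,(ax,yw,ty) in {'a':((593.3,161.8),-.32,-.25),'b':((593.3,161.8),-.42,-.30)}.items():
    off=(320,280);g=cv2.convertScaleAbs(cv2.resize(q['color'][280:350,320:390],None,fx=8,fy=8,interpolation=cv2.INTER_CUBIC),alpha=1.4)
    wire(g,q,off,8,ax,yw,box(-25,25,-7,7,41,73),(0,255,255))
    wire(g,q,off,8,ax,yw,box(24.5,25,-7,7,41,73),(255,0,0))
    for r,z,col in((46,40,(255,0,255)),):
        P=[proj(q,[ax[0]+r*np.cos(t),ax[1]+r*np.sin(t),z]) for t in np.linspace(0,6.283,60)]
        cv2.polylines(g,[np.array([((u+.5-off[0])*8,(v+.5-off[1])*8) for u,v in P],int)],True,col,1)
    ga=ty-1.25
    P=[proj(q,[ax[0]+r*np.cos(ga),ax[1]+r*np.sin(ga),40]) for r in(28,46)]
    cv2.polylines(g,[np.array([((u+.5-off[0])*8,(v+.5-off[1])*8) for u,v in P],int)],False,(0,0,255),1)
    cv2.imwrite('pics/dq_%s.png'%n,g)
a=cv2.imread('pics/dq_a.png');b=cv2.imread('pics/dq_b.png');cv2.imwrite('pics/dq.png',cv2.resize(np.hstack([a,b]),(800,400),interpolation=cv2.INTER_AREA))
# same on the first top image
im=get_image('top'); t=cv2.imread('pics/top0.png');off=(240,182);g=cv2.convertScaleAbs(cv2.resize(t[182:242,240:300],None,fx=9,fy=9,interpolation=cv2.INTER_CUBIC),alpha=1.4)
ax=(593.3,161.8);wire(g,im,off,9,ax,-.34,box(-25,25,-7,7,41,73),(0,255,255))
P=[proj(im,[ax[0]+46*np.cos(t),ax[1]+46*np.sin(t),40]) for t in np.linspace(0,6.283,60)]
cv2.polylines(g,[np.array([((u+.5-off[0])*9,(v+.5-off[1])*9) for u,v in P],int)],True,(255,0,255),1)
P=[proj(im,[ax[0]+r*np.cos(-1.5),ax[1]+r*np.sin(-1.5),40]) for r in(28,46)]
cv2.polylines(g,[np.array([((u+.5-off[0])*9,(v+.5-off[1])*9) for u,v in P],int)],False,(0,0,255),1)
cv2.imwrite('pics/dt.png',g)
```

```text
bar ends s [[617.7, 155.9], [568.8, 171.7]] mean [593.2 163.8]
-0.312 51.357057280666766
```

View pics/dq.png

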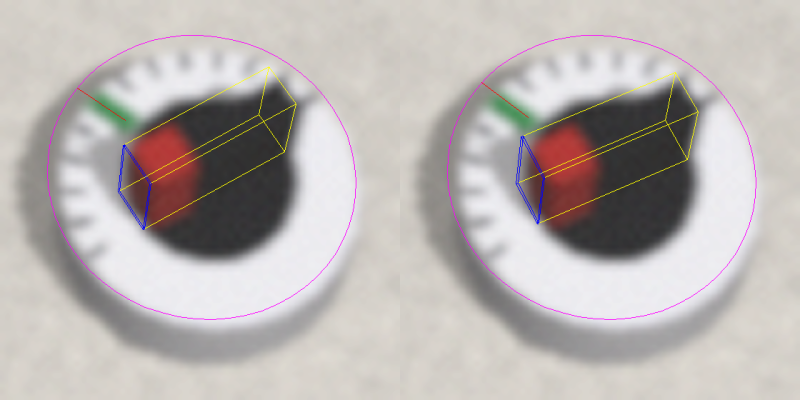

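View pics/dt.png

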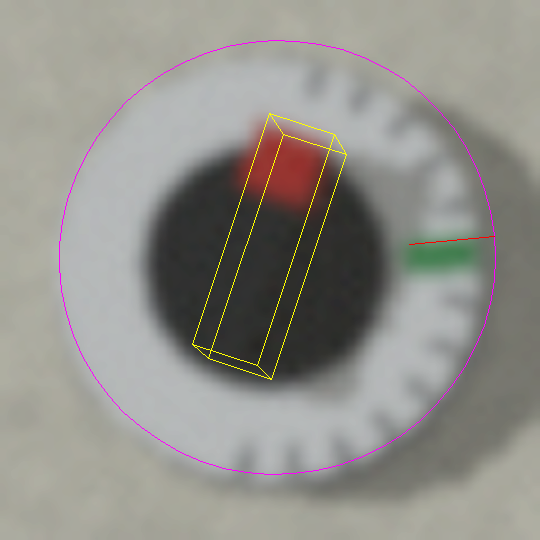

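Run:
```python
from h import *
plan([(592.3,163.5,120,1.246,15,.5)])
```

```text
state [567.3  99.5 192.2] [-1.571 -0.    -0.156] F [ 0.3 -0.3  0. ] w 43.1 t 20.05
0.02 0.096 0.09 0 -0.78 0 0.5; 0.027 0.096 0.087 0 -0.78 0 0.5; 0.036 0.097 0.084 0 -0.78 0 0.5; 0.044 0.096 0.081 0 -0.78 0 0.5; 0.051 0.096 0.076 0 -0.77 0 0.5; 0.058 0.096 0.071 0 -0.78 0 0.5; 0.064 0.097 0.065 0 -0.78 0 0.5; 0.07 0.096 0.059 0 -0.78 0 0.5; 0.075 0.096 0.053 0 -0.78 0 0.5; 0.08 0.096 0.045 0 -0.78 0 0.5; 0.084 0.097 0.037 0 -0.78 0 0.5; 0.086 0.096 0.03 0 -0.78 0 0.5; 0.09 0.096 0.021 0 -0.77 0 0.5; 0.09 0.096 0.013 0 -0.78 0 0.5; 0.092 0.096 0.004 0 -0.78 0 0.5
end [592.3 163.5 120. ] 1.246
```

step_arm(
  moves="0.02 0.1 0.09 0 -0.78 0 0.5; 0.03 0.1 0.09 0 -0.78 0 0.5; 0.04 0.1 0.08 0 -0.78 0 0.5; 0.04 0.1 0.08 0 -0.78 0 0.5; 0.05 0.1 0.08 0 -0.78 0 0.5; 0.06 0.1 0.07 0 -0.78 0 0.5; 0.06 0.1 0.06 0 -0.78 0 0.5; 0.07 0.1 0.06 0 -0.78 0 0.5; 0.08 0.1 0.05 0 -0.78 0 0.5; 0.08 0.1 0.05 0 -0.78 0 0.5; 0.08 0.1 0.04 0 -0.78 0 0.5; 0.09 0.1 0.03 0 -0.78 0 0.5; 0.09 0.1 0.02 0 -0.78 0 0.5; 0.09 0.1 0.01 0 -0.78 0 0.5; 0.09 0.1 0 0 -0.76 0 0.5; 0 0 0 0 0 0 0.5; 0 0 0 0 0 0 0.5",
)

```text
clock: 21.75
eef_pos: [592.6, 163.3, 117.1]
tool_rot: [-1.571, 0.0, 1.244]
force: [0.3, 0.9, -0.0]
width: 42.8
```

Run:
```python
from h import *
q=get_image('scene')
cv2.imwrite('pics/d8.png',cv2.convertScaleAbs(cv2.resize(q['color'][250:350,300:420],None,fx=6,fy=6,interpolation=cv2.INTER_CUBIC),alpha=1.4))
plan([(592.3,163.5,65,1.246,6,.5),(592.3,163.5,47,1.246,4,.5)])
```

```text
state [592.7 163.2 117.2] [-1.571  0.     1.244] F [-0.4 -0.5 -0.4] w 42.6 t 21.8
0 0.174 0.001 0 0 0 0.5; 0.001 0.174 0.002 0 -0.01 0 0.5; 0 0.174 0.001 0 0 0 0.5; 0.001 0.175 0.002 0 0 0 0.5; 0 0.174 0.001 0 0 0 0.5; 0.001 0.174 0.002 0 -0.01 0 0.5; 0 0.09 0 0 0 0 0.5; 0 0.09 0 0 0 0 0.5; 0 0.09 0 0 0 0 0.5; 0 0.09 0 0 0 0 0.5
end [592.3 163.5  47. ] 1.246
```

View pics/d8.png

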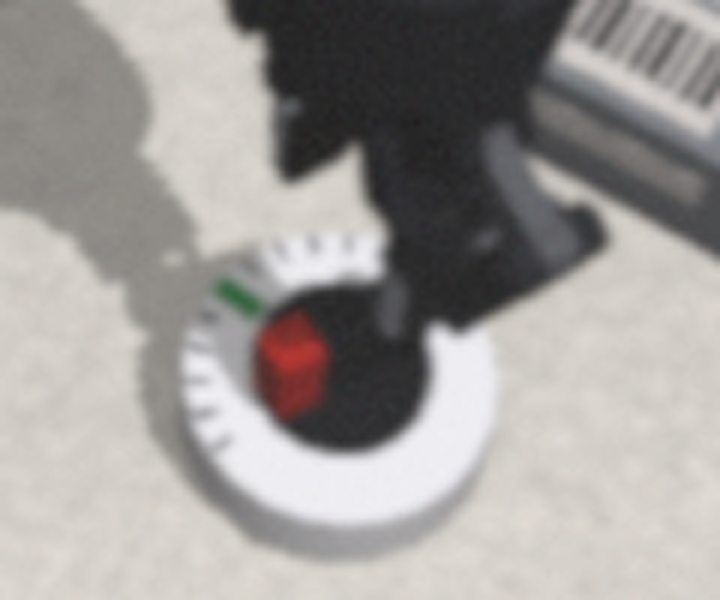

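step_arm(
  moves="0 0.17 0 0 -0.01 0 0.5; 0 0.2 0 0 0 0 0.5; 0 0.25 0 0 0 0 0.5; 0 0.25 0 0 0 0 0.5; 0 0.25 0 0 0 0 0.5; 0 0.15 0 0 0 0 0.5; 0 0.1 0 0 0 0 0.5; 0 0.03 0 0 0 0 0.5; 0 0 0 0 0 0 0.5; 0 0 0 0 0 0 0.3; 0 0 0 0 0 0 0.2; 0 0 0 0 0 0 0.1; 0 0 0 0 0 0 0; 0 0 0 0 0 0 0",
)

```text
clock: 23.2
eef_pos: [593.0, 163.7, 47.7]
tool_rot: [-1.572, -0.001, 1.247]
force: [-0.1, -0.2, 4.5]
width: 12.9
```

Run:
```python
from h import *
q=get_image('scene');s=ctrl.read_state();print(s['eef_pos'].round(1),s['tool_rot'].round(3),s['force'].round(1),s['torque'].round(2),s['width'])
cv2.imwrite('pics/d9.png',cv2.convertScaleAbs(cv2.resize(q['color'][250:350,300:420],None,fx=6,fy=6,interpolation=cv2.INTER_CUBIC),alpha=1.4))
```

```text
[593.  163.7  47.7] [-1.572e+00 -1.000e-03  1.247e+00] [-0.8  0.3  4.4] [-0.1   0.13  0.04] 12.893096813748688
```

View pics/d9.png

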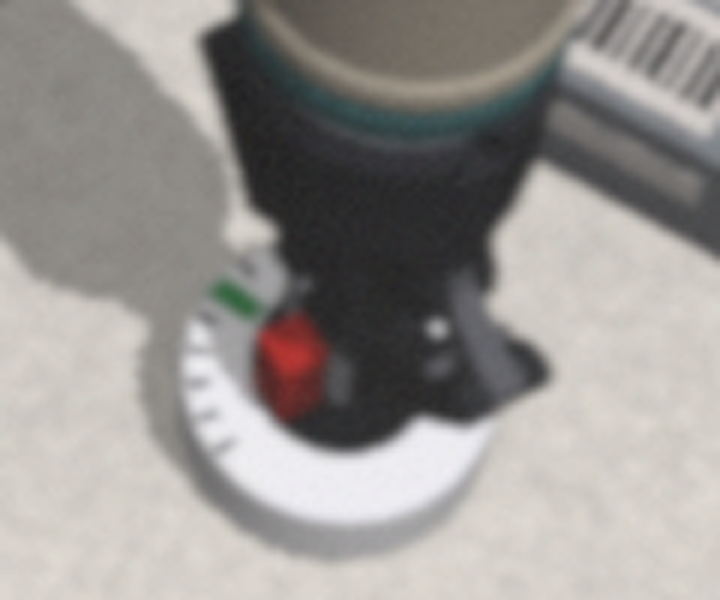

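step_arm(
  moves="0 0.02 0 0 0 0 0; 0 0.02 0 0 0 0 0; 0 0 0 0 0 0 0",
)

```text
clock: 23.55
eef_pos: [593.1, 163.7, 47.6]
tool_rot: [-1.573, 0.0, 1.247]
force: [-4.4, -2.2, 19.1]
width: 13.2
```

step_arm(
  moves="0 0 0 0 0.2 0 0; 0 0 0 0 0.4 0 0; 0 0 0 0 0.4 0 0; 0 0 0 0 0.4 0 0; 0 0 0 0 0.4 0 0; 0 0 0 0 0.2 0 0; 0 0 0 0 0 0 0",
)

```text
clock: 24.25
eef_pos: [593.0, 163.6, 47.6]
tool_rot: [-1.573, -0.0, 1.006]
force: [-5.4, -3.7, 19.0]
width: 13.0
```

Run:
```python
from h import *
q=get_image('scene');s=ctrl.read_state();print(s['eef_pos'].round(1),s['tool_rot'].round(3),s['force'].round(1),s['torque'].round(2),s['width'])
cv2.imwrite('pics/d10.png',cv2.convertScaleAbs(cv2.resize(q['color'][250:350,300:420],None,fx=6,fy=6,interpolation=cv2.INTER_CUBIC),alpha=1.4))
```

```text
[593.  163.5  47.6] [-1.573 -0.     1.007] [-5.6 -2.5 19.4] [-0.53  0.97 -0.07] 12.98173062259549
```

View pics/d10.png

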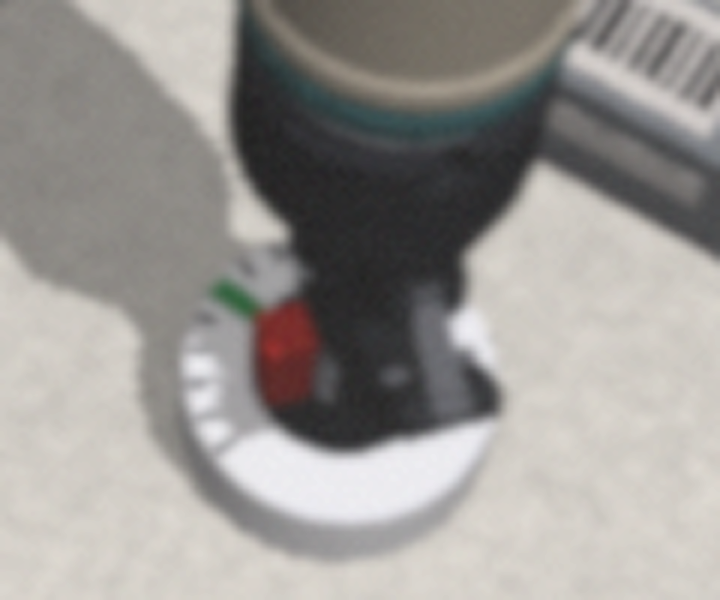

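step_arm(
  moves="0 0 0 0 0.3 0 0; 0 0 0 0 0.5 0 0; 0 0 0 0 0.5 0 0; 0 0 0 0 0.5 0 0; 0 0 0 0 0.5 0 0; 0 0 0 0 0.5 0 0; 0 0 0 0 0.5 0 0; 0 0 0 0 0.5 0 0; 0 0 0 0 0.5 0 0; 0 0 0 0 0.5 0 0; 0 0 0 0 0.5 0 0; 0 0 0 0 0.5 0 0; 0 0 0 0 0.5 0 0; 0 0 0 0 0.5 0 0; 0 0 0 0 0.5 0 0; 0 0 0 0 0.3 0 0; 0 0 0 0 0 0 0; 0 0 0 0 0 0 0",
)

```text
clock: 26.1
eef_pos: [592.4, 163.2, 47.6]
tool_rot: [-1.572, -0.0, 0.095]
force: [-5.9, -1.9, 20.3]
width: 12.8
```

Run:
```python
from h import *
p=get_image('top');q=get_image('scene');s=ctrl.read_state();print(s['eef_pos'].round(1),s['tool_rot'].round(3),s['force'].round(1),s['torque'].round(2),s['width'],s['clock'])
a=cv2.resize(q['color'][265:350,315:400],(400,400),interpolation=cv2.INTER_CUBIC);b=cv2.resize(p['color'][182:242,240:300],(400,400),interpolation=cv2.INTER_CUBIC)
cv2.imwrite('pics/d11.png',cv2.convertScaleAbs(np.hstack([a,b]),alpha=1.4))
```

```text
[592.4 163.2  47.5] [-1.572 -0.     0.095] [-5.1 -2.4 21.2] [-0.48  1.24 -0.1 ] 12.821849501611414 26.2
```

View pics/d11.png

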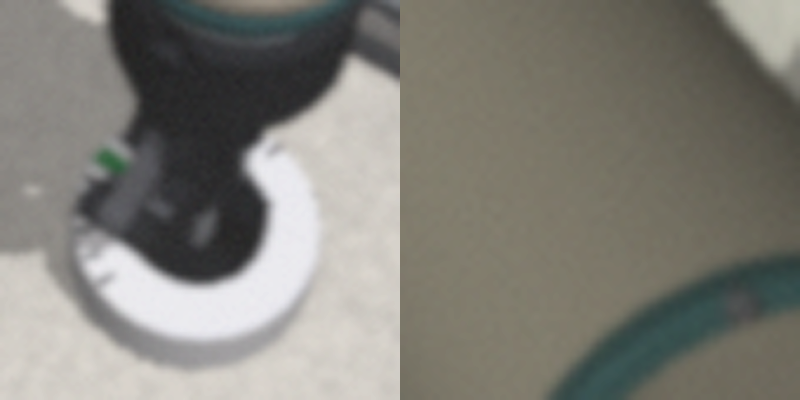

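step_arm(
  moves="0 -0.02 0 0 0 0 0; 0 -0.015 0 0 0 0 0; 0 0 0 0 0 0 0.5; 0 0 0 0 0 0 0.5; 0 0 0 0 0 0 0.5; 0 -0.3 0 0 0 0 0.5; 0 -0.6 0 0 0 0 0.5; 0 -0.6 0 0 0 0 0.5; 0 0 -0.9 0 0 0 0.5; 0 0 -0.9 0 0 0 0.5; 0 0 -0.9 0 0 0 0.5; 0 0 -0.9 0 0 0 0.5; 0 0 0 0 0 0 0.5; 0 0 0 0 0 0 0.5",
)

```text
clock: 27.6
eef_pos: [610.0, -17.5, 122.6]
tool_rot: [-1.571, -0.001, 0.092]
force: [-0.3, 0.6, 0.8]
width: 42.4
```

Run:
```python
from h import *
p=get_image('top');q=get_image('scene');s=ctrl.read_state();print(s['eef_pos'].round(1),s['tool_rot'].round(3),s['clock'])
a=cv2.resize(q['color'][280:350,320:390],(400,400),interpolation=cv2.INTER_CUBIC);b=cv2.resize(p['color'][182:242,240:300],(400,400),interpolation=cv2.INTER_CUBIC)
cv2.imwrite('pics/d12.png',cv2.convertScaleAbs(np.hstack([a,b]),alpha=1.4))
for k in('dial_grip','timer','timer_edge'):
    for im in (p,q): print(k,[(np.round(r['position'],1),round(r['conf'],2)) for r in nets.place_of(im,k)][:1])
```

```text
[609.9 -14.  122.6] [-1.57e+00 -1.00e-03  9.70e-02] 27.7
dial_grip [(array([590. , 162.9,  53.6]), 0.87)]
dial_grip [(array([592.8, 160. ,  55.9]), 0.78)]
timer [(array([ 5.916e+02,  1.638e+02, -4.000e-01]), 0.9)]
timer [(array([593.2, 162.5,   3.4]), 0.69)]
timer_edge [(array([635.6, 152.5,  21.1]), 0.65)]
timer_edge [(array([639. , 154.4,  20.5]), 0.87)]
```

View pics/d12.png

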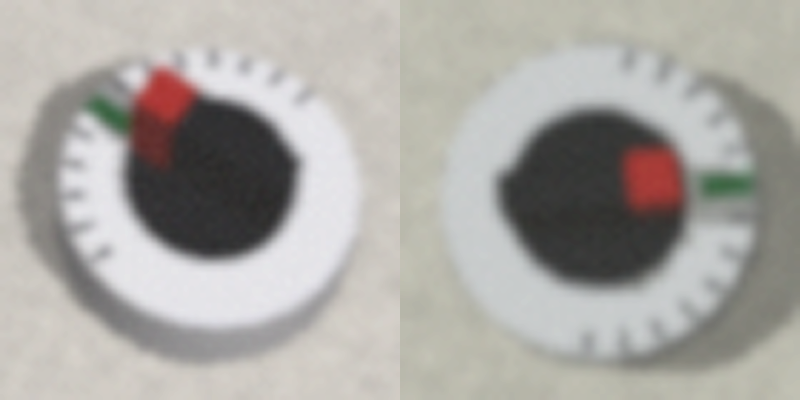

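```bash
cat > meas.py <<'E'
from h import *
def meas(im,name):
    c=im['color']; hsv=cv2.cvtColor(c,cv2.COLOR_BGR2HSV).astype(int); H,S,V=hsv[...,0],hsv[...,1],hsv[...,2]
    u0,v0=proj(im,[592.3,163.5,45]); yy,xx=np.mgrid[:480,:640]; near=np.hypot(xx-u0,yy-v0)<30
    g=near&(H>45)&(H<90)&(S>60); r=near&((H<8)|(H>172))&(S>120)
    print(name,'green px',g.sum(),'red',r.sum(), 'V red pct',np.percentile(V[r],[10,50,90]) if r.any() else '')
    w=(S[g]*1.0); gc=(np.average(xx[g],weights=w),np.average(yy[g],weights=w))
    return g,r,gc,V,xx,yy
if __name__=='__main__':
    p=get_image('top');q=get_image('scene')
    rays=[]
    for im,n in((p,'top'),(q,'scene')):
        g,r,gc,V,xx,yy=meas(im,n)
        R=np.asarray(im['R']);t=np.asarray(im['t']).ravel();o=-R.T@t;d=R.T@np.array([(gc[0]-im['cx'])/f(im),(gc[1]-im['cy'])/f(im),1]);d/=np.linalg.norm(d);rays.append((o,d))
        for z in(36,38,40,42): print('  green@',z,unproj(im,*gc,z)[:2].round(1))
        th=np.percentile(V[r],90)*.75; rt=r&(V>th); 
        cnt=max(cv2.findContours(rt.astype(np.uint8),0,1)[0],key=cv2.contourArea); 
        W=np.array([unproj(im,u,v,73)[:2] for u,v in zip(xx[rt],yy[rt])])
        Wc=np.array([unproj(im,*k[0],73)[:2] for k in cnt]).astype(np.float32)
        b=cv2.minAreaRect(Wc); print('  red top centroid',W.mean(0).round(1),'n',rt.sum(),'rect',b)
    (o1,d1),(o2,d2)=rays; A=np.array([[d1@d1,-d1@d2],[d1@d2,-d2@d2]]);s=np.linalg.solve(A,[(o2-o1)@d1,(o2-o1)@d2]);print('tri green',(o1+s[0]*d1).round(1),(o2+s[1]*d2).round(1))
E
python3 meas.py
```

```text
top green px 12 red 70 V red pct [ 81.8 107.5 119. ]
  green@ 36 [594.  127.7]
  green@ 38 [593.8 127.6]
  green@ 40 [593.6 127.4]
  green@ 42 [593.3 127.3]
  red top centroid [592.8 145.5] n 52 rect ((592.1354370117188, 145.61956787109375), (12.894081115722656, 12.973041534423828), 88.91691589355469)
scene green px 14 red 95 V red pct [ 68. 101. 125.]
  green@ 36 [595.1 127.9]
  green@ 38 [595.9 128.5]
  green@ 40 [596.7 129.1]
  green@ 42 [597.5 129.6]
  red top centroid [595.1 147. ] n 52 rect ((594.9243774414062, 147.1683349609375), (13.438849449157715, 11.757248878479004), 6.067276477813721)
tri green [594.2 127.8  34.3] [594.4 127.5  34.3]
```

```bash
cat > fit.py <<'E'
from h import *
from scipy.optimize import least_squares
p=get_image('top');q=get_image('scene')
def rim(im,ax,z,rs,rad0,sgn):
    G=cv2.cvtColor(im['color'],cv2.COLOR_BGR2GRAY).astype(np.float32); pts=[]
    for t in np.linspace(0,2*np.pi,90,endpoint=False):
        rr=np.arange(rad0-7,rad0+7,.5); P=np.array([proj(im,[ax[0]+r*np.cos(t),ax[1]+r*np.sin(t),z]) for r in rr],np.float32)
        v=cv2.remap(G,P[None,:,0].copy(),P[None,:,1].copy(),cv2.INTER_LINEAR)[0]; g=sgn*np.gradient(cv2.GaussianBlur(v[None],(1,1),0)[0] if 0 else v)
        i=g.argmax()
        if g[i]>3: pts.append((ax[0]+rr[i]*np.cos(t),ax[1]+rr[i]*np.sin(t)))
    pts=np.array(pts)
    s=least_squares(lambda k:np.hypot(pts[:,0]-k[0],pts[:,1]-k[1])-k[2],[*ax,rad0],loss='soft_l1')
    return s.x,len(pts),np.median(abs(s.fun))
for im,n in((p,'top'),(q,'scene')):
    for z in(34,37,40):
        a=(591.5,164.0)
        for _ in range(3): x,k,m=rim(im,a,z,None,44.5,-1); a=tuple(x[:2])
        print(n,'case rim z',z,x.round(2),k,round(m,2))
    for z in (37,41,45):
        a=(591.5,164.0)
        for _ in range(3): x,k,m=rim(im,a,z,None,26,1); a=tuple(x[:2])
        print(n,'disc',z,x.round(2),k,round(m,2))
E
python3 fit.py
```

```text
top case rim z 34 [591.03 163.41  44.68] 31 0.31
top case rim z 37 [590.01 162.49  43.65] 33 0.46
top case rim z 40 [589.76 162.42  43.65] 33 0.34
top disc 37 [591.43 164.28  25.84] 90 0.35
top disc 41 [590.97 163.83  25.91] 90 0.49
top disc 45 [590.5  163.46  25.77] 90 0.31
scene case rim z 34 [593.65 164.88  44.16] 54 0.52
scene case rim z 37 [594.74 165.7   44.06] 55 0.53
scene case rim z 40 [595.92 166.26  43.97] 55 0.51
scene disc 37 [591.28 163.7   26.12] 84 0.45
scene disc 41 [592.88 164.41  26.01] 85 0.5
scene disc 45 [594.57 165.37  25.89] 85 0.44
```

```bash
cat > redfit.py <<'E'
from h import *
from scipy.optimize import minimize
P=get_image('top');Q=get_image('scene')
def run(imgs,tag,y0s):
    ims=[]
    for im,c in imgs:
        u,v=proj(im,[592,163,55]); u,v=int(u),int(v); c=c.astype(np.float32)
        s=c.sum(2)+1; r=np.clip((c[...,2]/s-.36)/(.62-.36),0,1)[v-28:v+28,u-28:u+28]
        ims.append((im,r,(u-28,v-28)))
    def rend(im,off,ax,yw,l,K=6):
        ex=np.array([np.cos(yw),np.sin(yw)]);ey=np.array([-ex[1],ex[0]]); pts=[]
        for x,y,z in box(25-l,25,-7,7,41,73):
            w=np.array(ax)+x*ex+y*ey; a,b=proj(im,[*w,z]); pts.append(((a+.5-off[0])*K*16,(b+.5-off[1])*K*16))
        m=np.zeros((56*K,56*K),np.float32); h=cv2.convexHull(np.array(pts).round().astype(np.int32)); cv2.fillConvexPoly(m,h,1,cv2.LINE_AA,4)
        return cv2.GaussianBlur(cv2.resize(m,(56,56),interpolation=cv2.INTER_AREA),(0,0),1.0)
    def cost(k,sel):
        return sum(((rend(im,o,(k[0],k[1]),k[2],k[3])-r)**2).sum() for im,r,o in sel)
    for sel,n in((ims[:1],'top'),(ims[1:],'scene'),(ims,'both')):
        best=min((minimize(cost,[591.5,164,y0,13],args=(sel,),method='Nelder-Mead',options=dict(initial_simplex=np.array([[591.5,164,y0,13]]*5)+np.vstack([np.zeros(4),np.diag([2,2,.15,2])]),maxiter=250)) for y0 in y0s),key=lambda r:r.fun)
        print(tag,n,best.x.round(3),round(best.fun,2))
if __name__=='__main__':
    run([(P,cv2.imread('pics/top0.png')),(Q,cv2.imread('pics/scene0.png'))],'init',(-.25,-.4))
    run([(P,P['color']),(Q,Q['color'])],'now',(-1.4,-1.55))
E
python3 redfit.py
```

```text
init top [ 5.90274e+02  1.66391e+02 -3.83000e-01  9.11400e+00] 1.91
init scene [ 5.89679e+02  1.66607e+02 -4.53000e-01  1.06160e+01] 4.26
init both [ 5.89873e+02  1.66405e+02 -4.22000e-01  1.00420e+01] 8.5
now top [591.968 166.508  -1.457  11.176] 1.11
now scene [593.051 166.946  -1.563   5.703] 7.76
now both [589.887 166.198  -1.361   8.609] 15.01
```

Run:
```python
from h import *
p=get_image('top');q=get_image('scene');save(q,'s13')
for im in(p,q): print([(np.round(r['position'],1),round(r['conf'],2)) for r in nets.place_of(im,'carrier_center')][:1],[(np.round(r['position'],1),round(r['conf'],2)) for r in nets.place_of(im,'grey_carrier_center')][:1])
s=ctrl.read_state();print(s['force'].round(1),s['clock'])
```

```text
[] [(array([447.4, 167.9,  27.1]), 0.67)]
[(array([ 525.7, -133.2,   -0.8]), 0.48)] [(array([448.6, 169. ,  24.2]), 0.98)]
[ 0.1 -0.1 -0.3] 28.6
```

View pics/s13.png

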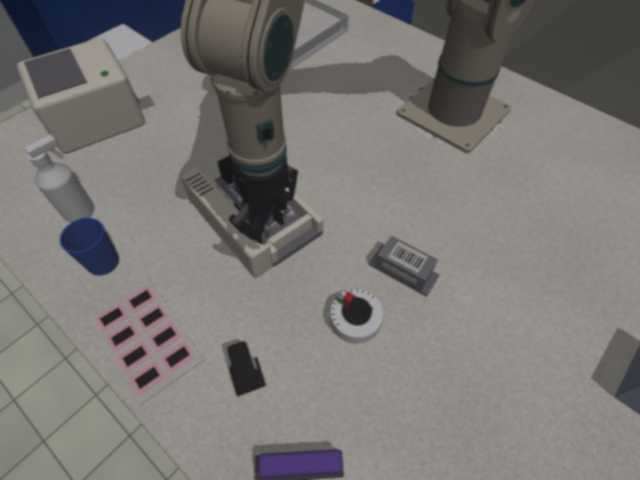

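step_arm(
  moves="0 -0.6 0 0 0 0 0.5; -0.3 -0.8 0 0 0 0 0.5; -0.6 -0.6 0.1 0 0 0 0.5; -0.8 0 0.2 0 0 0 0.5; -0.8 0 0.2 0 0 0 0.5; -0.6 0 0.2 0 0 0 0.5; -0.3 0 0 0 0 0 0.5; 0 0 0 0 0 0 0.5; 0 0 0 0 0 0 0.5; 0 0 0 0 0 0 0.5",
)

```text
clock: 29.6
eef_pos: [438.7, 3.0, 222.0]
tool_rot: [-1.571, -0.002, 0.095]
force: [-0.5, -0.3, -0.2]
width: 42.6
```

```bash
python3 - <<'E'
from h import *
p=get_image('top');q=get_image('scene')
a=cv2.resize(q['color'][130:290,170:340],(400,376),interpolation=cv2.INTER_CUBIC);b=cv2.resize(p['color'][160:310,350:510],(400,376),interpolation=cv2.INTER_CUBIC)
cv2.imwrite('pics/f14.png',cv2.convertScaleAbs(np.hstack([a,b]),alpha=1.4))
a=cv2.resize(q['color'][280:350,320:390],(400,400),interpolation=cv2.INTER_CUBIC);b=cv2.resize(p['color'][182:242,240:300],(400,400),interpolation=cv2.INTER_CUBIC)
cv2.imwrite('pics/f15.png',cv2.convertScaleAbs(np.hstack([a,b]),alpha=1.4))
for im in(p,q): print([(k,[(np.round(r['position'],1),round(r['conf'],2)) for r in nets.place_of(im,k)][:1]) for k in('carrier_center','stage_top','timer','timer_edge','grey_carrier_center')])
s=ctrl.read_state();print(s['eef_pos'],s['force'].round(1),s['clock'])
E
python3 meas.py
```

```text
[('carrier_center', [(array([ 528.9, -135.2,   61.5]), 0.91)]), ('stage_top', []), ('timer', [(array([593.1, 160.8,   1.6]), 0.72)]), ('timer_edge', [(array([636.3, 153.5,  18.5]), 0.7)]), ('grey_carrier_center', [(array([450.6, 169.2,  28.6]), 0.68)])]
[('carrier_center', [(array([ 534.8, -131.2,   67.3]), 0.78)]), ('stage_top', [(array([ 529.8, -133.4,   39.1]), 0.78)]), ('timer', [(array([591.6, 164. ,   2.5]), 0.66)]), ('timer_edge', [(array([635.7, 154.9,  22. ]), 0.55)]), ('grey_carrier_center', [(array([445.7, 166.7,  24.2]), 0.91)])]
[437.16807258   3.01456661 221.85641301] [ 0.2 -0.2 -0.1] 30.2
top green px 12 red 69 V red pct [ 78.8 104.  115. ]
  green@ 36 [594.  127.7]
  green@ 38 [593.8 127.5]
  green@ 40 [593.5 127.4]
  green@ 42 [593.3 127.3]
  red top centroid [592.7 145.6] n 53 rect ((592.1278686523438, 145.62278747558594), (12.895686149597168, 12.980829238891602), 88.86914825439453)
scene green px 14 red 94 V red pct [ 66.3  98.5 122. ]
  green@ 36 [595.1 128. ]
  green@ 38 [595.9 128.5]
  green@ 40 [596.7 129.1]
  green@ 42 [597.5 129.6]
  red top centroid [595.2 146.8] n 51 rect ((595.1522827148438, 146.87472534179688), (12.558637619018555, 11.62805461883545), 9.034442901611328)
tri green [594.2 127.8  34.3] [594.4 127.5  34.3]
```

View pics/f14.png

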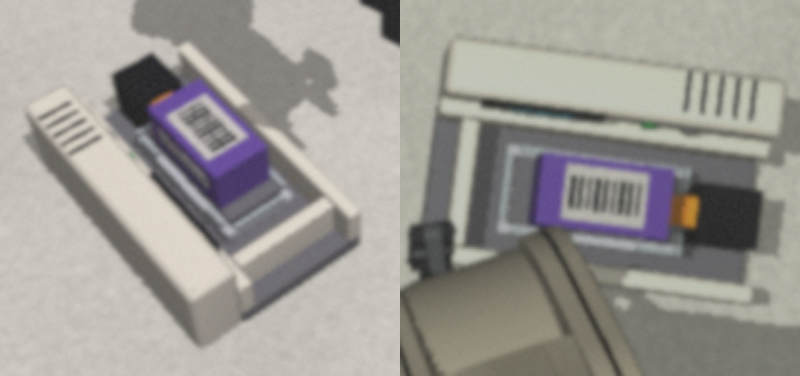

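View pics/f15.png

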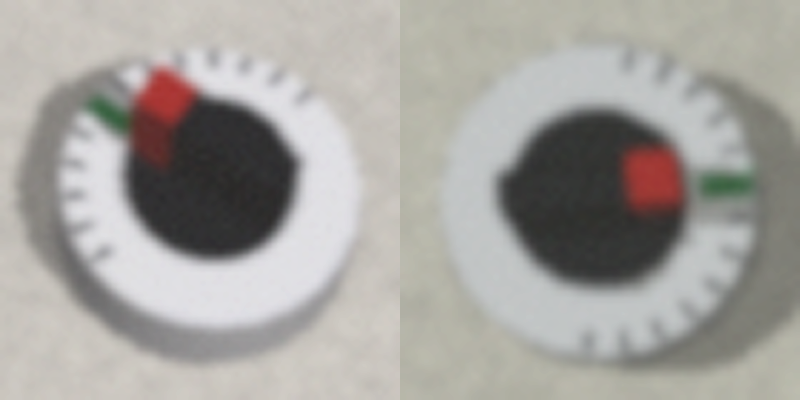

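Run:
```python
from h import *
p=get_image('top');q=get_image('scene');rows=[]
for im,off in((q,(320,278)),(p,(240,180))):
    r=[]
    for yw in(-1.40,-1.50):
        g=cv2.convertScaleAbs(cv2.resize(im['color'][off[1]:off[1]+66,off[0]:off[0]+66],(396,396),interpolation=cv2.INTER_CUBIC),alpha=1.5)
        wire(g,im,off,6,(591.6,164.2),yw,box(-25,25,-7,7,41,73),(0,255,255)); r.append(g)
    rows.append(np.hstack(r))
cv2.imwrite('pics/o16.png',cv2.resize(np.vstack(rows)[:, :],(600,600),interpolation=cv2.INTER_AREA))
```

```text
(no output)
```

View pics/o16.png

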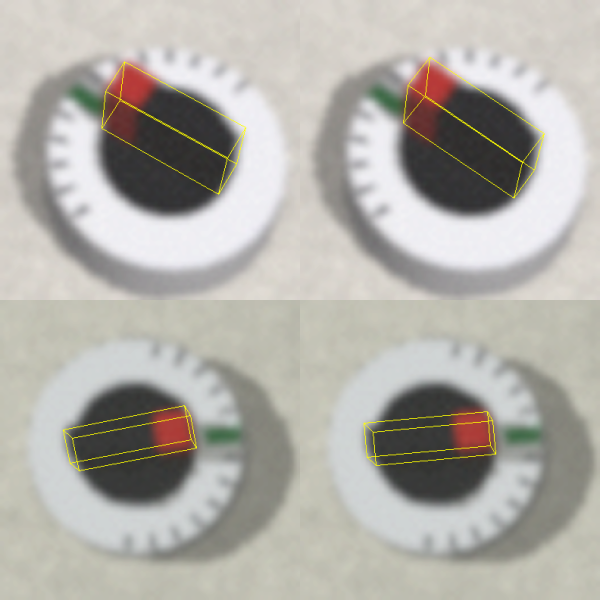

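```bash
python3 -c "
from cell import ctrl
print(ctrl.finish_job())"
```

```text
the job is handed in; nothing more can be done
None
```

I loaded and latched the purple carrier, then turned the dial to the green mark, and handed the job in at about 30 s of the 58 s allowed.

**Carrier and latch:**
- I let go of the carrier in the tray, then pushed it down with shut fingers at about 18 mm/s. It met the hard bottom stop at about 27 N, and I held it there about 1.8 s.
- After I lifted off, it stayed down. The last pictures show the amber bolt over the foot.
- The stage reads about 39 mm high, against 62 mm raised, which is inside the latched range. One scene reading of the carrier's centre was about 6 mm higher than the top camera's; the picture itself shows it sitting flat.

**Dial:**
- I pinched the bar, bore down with about 20 N and turned it 1.15 rad clockwise. The timer and its green mark stayed where they were.
- From the top camera, the red end lies at about -1.50 rad and the green mark at about -1.49 rad. The gripper's own angle gives -1.48 rad.
- The scene camera's readings of the red end disagreed, ranging from -1.36 to -1.56 rad. I trusted the overhead view, so expect a few hundredths of a radian of uncertainty.

**At hand-in:** the grey carrier had not moved, the force readings were near zero and the arm was clear of everything.

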